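# Set out the lock-pinning station

### The job

Get the bench ready for the next lock: stand one of the three steel cups upright across the top of the narrow raised bar, near the middle of its length, then nest the other two into it one at a time so that they make a straight stack, and after that lay the square padlock flat and centred on the narrow sloping rest, shackle uphill and its bottom end down against the lip. Set everything down gently, without dropping or toppling it, and leave the other things on the bench where they are.

Things in the scene. Friction and masses are not known exactly. Their poses are not given: they have to be found in the camera images.
- cup_a: one of three identical open steel cups, 56 high, about 120 g: foot 48 outer diameter up to 24 high, above it a wider part 65 outer, 58 inner diameter. Another cup's foot drops into the wide part with 3 to 4 play all round until its step rests on this cup's rim: the two origins then stand 32 apart and its wide part stays exposed. Origin: centre of the underside, z up
- cup_b: one of three identical open steel cups, 56 high, about 120 g: foot 48 outer diameter up to 24 high, above it a wider part 65 outer, 58 inner diameter. Another cup's foot drops into the wide part with 3 to 4 play all round until its step rests on this cup's rim: the two origins then stand 32 apart and its wide part stays exposed. Origin: centre of the underside, z up
- cup_c: one of three identical open steel cups, 56 high, about 120 g: foot 48 outer diameter up to 24 high, above it a wider part 65 outer, 58 inner diameter. Another cup's foot drops into the wide part with 3 to 4 play all round until its step rests on this cup's rim: the two origins then stand 32 apart and its wide part stays exposed. Origin: centre of the underside, z up
- padlock: square laminated steel padlock lying flat, about 280 g: body 52 long (x) by 48 wide (y) by 26 thick (z), with a round-bar shackle bow standing out 35 from the +x end. Origin: centre of the body's underside; the plain bottom end is at x = -26; z up
- shackle_top (a point): middle of the padlock's shackle bow, 57 from the padlock's origin along its +x and 13 above its underside
- bar_top (a point): centre of the flat top of the narrow raised bar, 90 above the table. The bar is 30 wide (x) and 110 long (y), 10 thick, on a thinner post on a 100 by 100 by 12 dark base plate fixed to the table; z up
- rest: narrow sloping rest: bare metal plate 30 wide (y), 100 long (x), inclined 22 degrees, on a thin post over a fixed dark base 120 by 90 by 12. Origin: on the sloping surface, middle of its low end at the lip, 65 above the table; x uphill along the slope, z the surface normal. Lip 14 high, 6 thick, at x -6 to 0. The padlock overhangs the plate 9 on each side
- round_padlock: bystander: round steel disc padlock, 64 diameter, 24 thick, lying flat
- door_cylinder: bystander: brass door-lock cylinder, 65 long, 32 high
- screwdriver: bystander: screwdriver, 150 long
- car_key: bystander: car key with a grey fob, 70 long
- house_key: bystander: plain steel key, 57 long, 4 thick
Not all that is in view belongs to the job. What is shaped like the cup_c but pink is not meant. Leave any yellow look-alike of the cup_b alone.

How it is judged:
By the outcome, as a careful person would: the job done as asked, in the order asked, and still so for the second after the job is handed in, with the robot touching nothing.
It also fails if it takes over 72 s, if anything falls off the work surface, if the arm or the gripper's body presses on something with over 40 N, if the wrist force passes 120 N, or if a joint passes its speed limit or range.

### The arm

A 7-joint arm with a two-finger parallel gripper is mounted at the origin on the work surface. World frame = base frame: x ahead of the robot, y to its left, z up, the work surface at z = 0. Lengths are in m, angles in rad, forces in N, time in s.
With the tool pointing down it reaches from about 0.35 to 0.9 m from the base axis. Payload 8.1 kg.
Tool frame: the origin (TCP) lies at the very end of the fingers, on their centre line; the grasp point (between the pads) lies robot.grasp_offset behind it (robot.grasp_offset is the distance from the TCP to the grasp point, in m); z points along the fingers, y is the line along which they close (so a half turn about z gives the same grasp; the last joint's range is limited). The gripper opens to 92 mm and grips with 3 to 60 N. Pads are 19 mm wide; open, the fingers measure 130 mm over their backs; the gripper's body (75 mm by 190 mm) begins 47 mm behind the grasp point.
Start: joints at [-1.322, 0.434, 0.025, 1.573, -0.012, 1.134, -0.075], TCP at [0.215, 0.587, 0.227] pointing down, gripper open.
Joint ranges: [-2.62, 2.62], [-0.44, 2.09], [-1.27, 1.32], [0.08, 2.57], [-1.32, 4.46], [0.12, 2], [-2.74, 2.74]. Speed limits (rad/s): [2.22, 2.22, 3.01, 3.01, 3.14, 3.14, 3.14].

### API

Orientations are given as a unit quaternion [w, x, y, z].
In Python, from rig import robot, capture, order, boxes_of, silhouettes gives the robot as it stands. The module is installed in compiled form; this text tells all that it offers.
- The arm moves only by the tool step_arm, never from a script. Its argument "deltas" is a list of rows, each a list of 7 numbers: the shift along the tool's x, y, z scaled (see below), then the turn, a rotation vector about the tool's x, y, z scaled (see below), then the opening, from -1 (shut) to 1 (fully open). In form: [[x, y, z, ax, ay, az, fingers], ...]. A call has exactly 5 rows; each row is the pose to reach, as a shift and turn from the pose commanded when the call began, along the tool's axes at that moment; what a row does not reach only later rows make up. The controller multiplies each number of a shift by 12 cm and each number of a turn by 45 degrees. A row lasts 1/8 s, in which the tool goes at most 62.5 mm and 10.7 degrees, less where a joint would pass 70% of its speed; a pose out of reach is approached as far as the arm can. A call with a number of a shift or a turn outside -1 to 1 is refused whole. A call with a gripper value outside its range is refused whole. The fingers move at their own pace and stop on an object; the grip force is fixed at half the most. Time passes only in rows, so rows that repeat a pose let the fingers close, or fill a call up. It gives the time, the measured TCP pose, the force, the opening and the grip force at its end, in the units of the state.
- robot.state(): the state, without advancing time (a new reading comes with each control period).
- capture(name): name is "scene" or "top" or "wrist"; returns a dict with "image" (480x640x3 uint8, red, green, blue), "depth" (480x640 float32, m along the optical axis (not along the pixel's ray), 0 where there is no reading), "camera_matrix" (3x3 intrinsics, pixels), "R" (3x3) and "t" (3): a world point X has camera coordinates R X + t; the wrist camera has in their place "hand_eye" (4x4, takes a point from camera to tool coordinates, whose origin is the TCP and whose axes are the flange's). Camera axes: x right, y down, z forward; pixel columns grow to the right and rows downward; lengths in m; the calibration is good to about 2 mm. A picture is of the moment at which its call begins: read the wrist's pose just before it.
- order.hand_in(): hands the job in; it is judged then, once.
Trained networks look in the newest picture that a camera, given by its name, has taken for a name from the list of things; names that differ only in an ending like _2 or _b are one class to them, and where a whole thing is asked for, a point or a joint stands for the part that bears it (a point fixed in the world has none). Each returns a list of dicts, best first, with "score" (0 to 1); they miss things now and then, are a little off and sometimes report something else, mostly with a low value. They report only what shows in the picture. A call takes as long as a camera call. They do not tell look-alikes from the thing itself.
- boxes_of(label, camera): "at" ([x, y, z] in m, in the coordinates of the camera as it stood for that picture, good to about 4 mm: the middle of the surface that is visible of it).
- silhouettes(label, camera): "pixels" (480x640 bool, what is visible of it).
The state is a dict: "t": time; "q": joint angles; "qd": joint speeds; "joint_torque": joint torques, N m; "position": TCP position; "ee_rot": TCP orientation; "wrist_force": force on the tool from outside, world axes, zero at the start; "wrist_torque": the same for the moment, N m; "gripper_width": finger opening in m; "finger_force": force on a finger pad.
Only numpy, scipy, OpenCV 4.12 (cv2) and the standard library are available. Lean on these libraries where they do the work, as an engineer would, in place of code of your own. Each camera call takes 0.05 s, during which the arm holds its last target. There are 200 camera calls.

## Working session

There is one attempt and no reset: what is moved stays moved. The work goes in short steps, Python scripts to look and compute and a tool call to move; the robot and the scene stay as the last step left them, time stands still between calls to the robot, and variables do not carry over. Pictures are saved under pics/ and viewed, at most 10 in all, crops included, and the job is handed in when it is done.

Besides the shell and the picture viewer there is one more tool, called after "Emit:" as name(argument=value, ...) on one line, values as JSON. step_arm: Moves the arm, as the interface text tells. Shifts and turns lie within -1 to 1; 1 stands for 12 cm of shift or 45 degrees of turn. Its arguments: {"type":"object","properties":{"deltas":{"type":"array","items":{"type":"array","items":{"type":"number"}}}},"required":["deltas"]}

```bash
mkdir -p pics; python3 - <<'E'
from rig import robot,capture,boxes_of
import cv2,numpy as np
s=robot.state();print({k:np.round(v,3).tolist() for k,v in s.items()}, robot.grasp_offset)
for n in("scene","top"):
    c=capture(n);cv2.imwrite(f"pics/{n}0.png",c["image"][:,:,::-1]);np.savez(f"{n}0.npz",**c)
    print(n,c["camera_matrix"].round(1).tolist(),c["R"].round(3).tolist(),c["t"].round(3).tolist())
    for l in("cup_a","padlock","round_padlock","bar_top","rest","door_cylinder"):
        try:
            for b in boxes_of(l,n):
                w=c["R"].T@(np.array(b["at"])-c["t"]);p=c["camera_matrix"]@b["at"];print(l,round(b["score"],2),w.round(3),(p[:2]/p[2]).round())
        except Exception as e: print(l,e)
E
```

```text
{'t': 0.0, 'q': [-1.322, 0.435, 0.025, 1.574, -0.012, 1.134, -0.075], 'qd': [-0.001, -0.0, 0.003, -0.001, 0.001, 0.002, 0.002], 'joint_torque': [-0.001, -66.783, 0.984, -31.448, -0.061, 0.043, 0.0], 'position': [0.215, 0.586, 0.226], 'ee_rot': [-0.0, 0.175, 0.985, -0.001], 'wrist_force': [-0.405, -0.042, 0.385], 'wrist_torque': [0.009, -0.024, 0.048], 'finger_force': 0.0, 'gripper_width': 0.092} 0.0188
scene [[441.3, 0.0, 319.9], [0.0, 441.3, 239.5], [0.0, 0.0, 1.0]] [[0.264, 0.965, -0.005], [0.621, -0.174, -0.765], [-0.738, 0.199, -0.645]] [-0.146, -0.259, 1.289]
cup_a 0.92 [ 0.447 -0.127  0.038] [247. 245.]
cup_a 0.81 [0.481 0.338 0.04 ] [459. 217.]
cup_a 0.76 [ 0.449 -0.303  0.042] [158. 260.]
cup_a 0.65 [ 0.344 -0.276  0.038] [171. 227.]
cup_a 0.6 [0.419 0.231 0.036] [402. 210.]
padlock 0.93 [0.482 0.098 0.026] [356. 241.]
round_padlock 0.92 [ 0.633 -0.01   0.026] [326. 303.]
bar_top 0.7 [ 0.651 -0.167  0.017] [242. 332.]
rest 0.55 [0.608 0.161 0.082] [411. 255.]
door_cylinder 0.81 [ 0.701 -0.008  0.024] [338. 332.]
door_cylinder 0.58 [0.482 0.335 0.04 ] [458. 217.]
door_cylinder 0.38 [0.654 0.359 0.012] [509. 278.]
top [[435.1, 0.0, 319.8], [0.0, 435.1, 243.6], [0.0, 0.0, 1.0]] [[-0.01, -1.0, 0.008], [-0.992, 0.009, -0.125], [0.125, -0.009, -0.992]] [0.015, 0.518, 1.03]
cup_a 0.97 [0.417 0.241 0.031] [224. 286.]
cup_a 0.96 [ 0.437 -0.131  0.03 ] [378. 276.]
cup_a 0.82 [ 0.44  -0.31   0.031] [452. 274.]
cup_a 0.78 [ 0.328 -0.281  0.028] [442. 321.]
cup_a 0.66 [0.477 0.348 0.029] [181. 262.]
padlock 0.75 [0.471 0.109 0.025] [279. 263.]
round_padlock 0.78 [ 0.622 -0.003  0.022] [325. 203.]
bar_top 0.82 [ 0.635 -0.164  0.013] [388. 198.]
bar_top 0.58 [ 0.435 -0.131  0.029] [378. 277.]
bar_top 0.37 [0.652 0.368 0.016] [176. 193.]
rest 0.77 [0.608 0.164 0.083] [254. 204.]
door_cylinder 0.54 [ 0.7   -0.004  0.03 ] [325. 171.]
```

View pics/scene0.png

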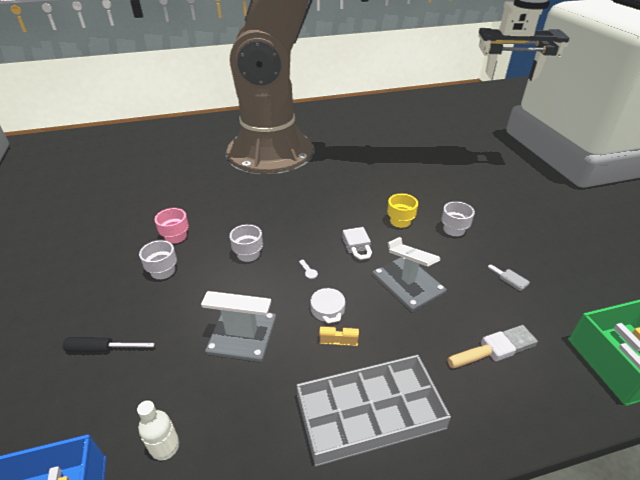

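View pics/top0.png

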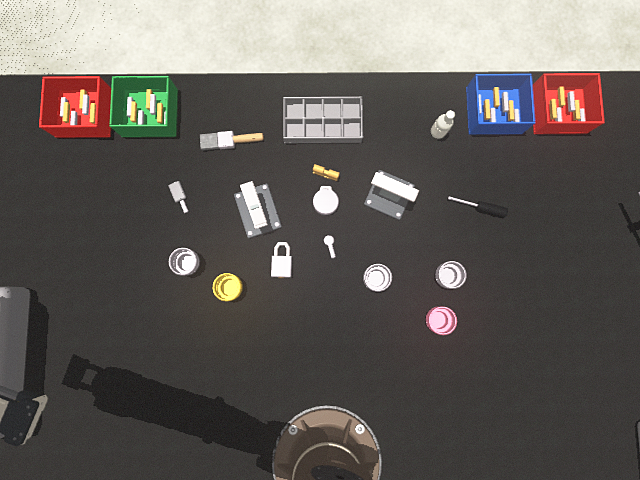

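The scene picture shows the steel cups at (158,260), (246,242) and (458,218), and pink and yellow look-alikes at (172,225) and (402,210). The bar is at (237,302), the rest at (412,253) and the padlock at (356,241). The top picture agrees: steel cups at (451,275), (377,278) and (184,262), bar at (395,187), rest at (253,204), padlock at (281,262). Next I'll get metric fits from the depth images.

```bash
cat > h.py <<'E'
import numpy as np,cv2
from scipy.optimize import least_squares
def cloud(c):
    d=c["depth"];v,u=np.nonzero(d>0);z=d[v,u];K=c["camera_matrix"]
    p=np.c_[(u-K[0,2])*z/K[0,0],(v-K[1,2])*z/K[1,1],z]
    return (p-c["t"])@c["R"],c["image"][v,u]
def near(P,xy,r,zlo,zhi):
    return P[(np.hypot(P[:,0]-xy[0],P[:,1]-xy[1])<r)&(P[:,2]>zlo)&(P[:,2]<zhi)]
def circ(p,r=.0308):
    f=least_squares(lambda x:np.hypot(p[:,0]-x[0],p[:,1]-x[1])-r,p[:,:2].mean(0),loss="soft_l1",f_scale=.001);return f.x,np.sqrt(np.mean(f.fun**2))
def rect(p):
    r=cv2.minAreaRect((p[:,:2]*1000).astype(np.float32));return np.round(r[0],1),np.round(r[1],1),round(r[2],1)
E
python3 - <<'E'
from h import *
np.set_printoptions(precision=4,suppress=True)
for n in("scene","top"):
    c=np.load(f"{n}0.npz");P,_=cloud(c)
    print(n,"table",[np.median(near(P,xy,.02,-.05,.05)[:,2]).round(4) for xy in((.5,-.05),(.5,.2),(.55,.3),(.55,-.3))])
    for xy in((.447,-.127),(.481,.342),(.447,-.305),(.344,-.276),(.419,.236)):
        q=near(P,xy,.05,.02,.2);zt=np.percentile(q[:,2],97);r=q[q[:,2]>zt-.006];print("cup",circ(r),zt,len(r))
    q=near(P,(.65,-.17),.09,.07,.2);zt=np.median(q[:,2]);q=q[abs(q[:,2]-zt)<.006];print("bar",rect(q),zt,len(q))
    q=near(P,(.482,.1),.045,.015,.2);zt=np.percentile(q[:,2],60);q=q[abs(q[:,2]-zt)<.005];print("lock",rect(q),zt,len(q))
    q=near(P,(.61,.16),.09,.05,.2);A=np.c_[q[:,:2]-[.61,.16],np.ones(len(q))];m=np.ones(len(q),bool)
    for _ in range(10):
        k=np.linalg.lstsq(A[m],q[m,2],rcond=None)[0];m=abs(A@k-q[:,2])<.004
    print("rest plane",k,m.sum(),len(q),rect(q[m]),"slope",np.degrees(np.arctan(np.hypot(*k[:2]))),"uphill yaw",np.degrees(np.arctan2(k[1],k[0])))
    l=q[(A@k-q[:,2])<-.006];print("above plane",len(l),l.mean(0),l[:,2].max() if len(l) else 0)
E
```

```text
scene table [np.float64(0.0002), np.float64(0.0004), np.float64(0.0002), np.float64(0.0001)]
cup (array([ 0.4336, -0.1272]), np.float64(0.0012307662366221647)) 0.05656892830202189 202
cup (array([0.4764, 0.3354]), np.float64(0.0013071306215383667)) 0.056380131924757174 187
cup (array([ 0.438 , -0.3037]), np.float64(0.001282227202956409)) 0.05649732537457281 230
cup (array([ 0.3306, -0.2758]), np.float64(0.0014053962288929512)) 0.05645123866764867 196
cup (array([0.4148, 0.2301]), np.float64(0.0013595506559999952)) 0.05682660049655056 163
bar (array([ 644., -168.]), array([109.9,  31.9]), 65.6) 0.08949776711404497 1050
lock (array([465.2, 103.8]), array([47.9, 52.6]), 88.5) 0.025552827464772773 371
rest plane [0.3472 0.1785 0.0838] 505 765 (array([605.6, 163.8]), array([101.4,  31.8]), 17.0) slope 21.32454350821491 uphill yaw 27.205106237435224
above plane 68 [0.5585 0.1478 0.075 ] 0.07902970296963974
top table [np.float64(-0.0002), np.float64(0.0001), np.float64(-0.0002), np.float64(0.0002)]
cup (array([ 0.4345, -0.1251]), np.float64(0.0009357333837106256)) 0.057779362214870164 107
cup (array([0.4772, 0.337 ]), np.float64(0.001010009533864369)) 0.057465039912160794 119
cup (array([ 0.4392, -0.3018]), np.float64(0.0010777863294048494)) 0.05790446557703333 124
cup (array([ 0.3323, -0.2739]), np.float64(0.0009469566993049196)) 0.05774323551612546 123
cup (array([0.4156, 0.2319]), np.float64(0.0009914016085726587)) 0.057750284861823126 119
bar (array([ 645.2, -166.5]), array([110.1,  30.8]), 65.9) 0.08976044792165846 602
lock (array([482. , 106.2]), array([84. , 46.8]), 0.3) 0.025837495766208144 409
rest plane [0.378  0.1284 0.0829] 518 600 (array([608.1, 166.8]), array([96.7, 30.2]), 18.2) slope 21.762436785067937 uphill yaw 18.75979166042315
above plane 45 [0.5611 0.1507 0.0767] 0.08563266597250621
```

Emit:
step_arm(deltas=[[-1,0,0,0,0,-0.22,1],[-1,0,0,0,0,-0.449,1],[-1,0,0,0,0,-0.449,1],[-1,0,0,0,0,-0.449,1],[-1,0,0,0,0,-0.449,1]])

```text
t: 1.32
position: [0.3262, 0.5463, 0.2267]
ee_rot: [-0.0, -0.001, 1.0, 0.0]
wrist_force: [-0.1, -1.1, -0.5]
gripper_width: 0.0918
finger_force: 0.0
```

Emit:
step_arm(deltas=[[-0.3,-0.4,0,0,0,0,1],[-0.62,-0.87,0,0,0,0,1],[-0.62,-0.87,0,0,0,0,1],[-0.62,-0.87,0,0,0,0,1],[-0.62,-0.87,0,0,0,0,1]])

```text
t: 1.95
position: [0.4007, 0.443, 0.2267]
ee_rot: [-0.0, -0.002, 1.0, 0.0]
wrist_force: [0.9, -0.1, 0.9]
gripper_width: 0.092
finger_force: 0.0
```

Emit:
step_arm(deltas=[[-0.3,-0.4,0,0,0,0,1],[-0.62,-0.87,0,0,0,0,1],[-0.62,-0.87,0,0,0,0,1],[-0.62,-0.87,0,0,0,0,1],[-0.62,-0.87,0,0,0,0,1]])

```text
t: 2.58
position: [0.4754, 0.3391, 0.2266]
ee_rot: [-0.0, -0.002, 1.0, 0.0]
wrist_force: [0.3, 0.2, 0.3]
gripper_width: 0.0919
finger_force: 0.0
```

```bash
cat >> h.py <<'E'
from scipy.spatial.transform import Rotation as Ro
def wcloud():
    from rig import robot,capture
    s=robot.state();c=capture("wrist");d=c["depth"];v,u=np.nonzero(d>0);z=d[v,u];K=c["camera_matrix"];H=c["hand_eye"]
    p=np.c_[(u-K[0,2])*z/K[0,0],(v-K[1,2])*z/K[1,1],z]
    R=Ro.from_quat(np.roll(s["ee_rot"],-1)).as_matrix()
    return (p@H[:3,:3].T+H[:3,3])@R.T+s["position"],c,s
def cups(P,xys):
    for xy in xys:
        q=near(P,xy,.05,.03,.2)
        if len(q)<50: print("none",xy);continue
        zt=np.percentile(q[:,2],95);r=q[abs(q[:,2]-zt)<.004];print("cup",circ(r),zt.round(4),len(r))
E
python3 - <<'E'
from h import *
np.set_printoptions(precision=4,suppress=True)
P,c,s=wcloud();cv2.imwrite("pics/w1.png",c["image"][:,:,::-1]);print(s["t"],s["position"],s["ee_rot"],s["q"]);print(c["hand_eye"])
cups(P,[(.4768,.3362),(.415,.231)])
E
```

```text
2.575 [0.4754 0.3391 0.2266] [-0.0004 -0.0022  1.      0.0004] [-0.7334  0.368   0.0317  1.6779 -0.0141  1.096   0.8778]
[[-0.0008 -0.9607 -0.2777  0.0738]
 [ 1.     -0.0008 -0.0002  0.001 ]
 [-0.     -0.2777  0.9607 -0.1572]
 [ 0.      0.      0.      1.    ]]
cup (array([0.4772, 0.3388]), np.float64(0.0009257949416458807)) 0.056 932
cup (array([0.4156, 0.2342]), np.float64(0.0009352645022474731)) 0.056 1127
```

Emit:
step_arm(deltas=[[-0.015,0,0.3,0,0,0,1],[-0.015,0,0.7,0,0,0,1],[-0.015,0,1,0,0,0,1],[-0.015,0,1,0,0,0,1],[-0.015,0,1,0,0,0,1]])

```text
t: 3.25
position: [0.479, 0.338, 0.1081]
ee_rot: [0.001, -0.001, 1.0, 0.001]
wrist_force: [-0.5, 0.9, 0.2]
gripper_width: 0.0918
finger_force: 0.0
```

Emit:
step_arm(deltas=[[0,0,0.2,0,0,0,1],[0,0,0.4,0,0,0,1],[0,0,0.6,0,0,0,1],[0,0,0.655,0,0,0,1],[0,0,0.655,0,0,0,1]])

```text
t: 3.88
position: [0.4794, 0.3374, 0.0293]
ee_rot: [0.001, -0.0, 1.0, 0.001]
wrist_force: [0.7, 0.0, 0.6]
gripper_width: 0.0918
finger_force: 0.0
```

Emit:
step_arm(deltas=[[0,0,0,0,0,0,-1],[0,0,0,0,0,0,-1],[0,0,0,0,0,0,-1],[0,0,0,0,0,0,-1],[0,0,0,0,0,0,-1]])

```text
t: 4.5
position: [0.4791, 0.3369, 0.0286]
ee_rot: [0.0, -0.0, 1.0, 0.0]
wrist_force: [-1.1, -0.3, 5.8]
gripper_width: 0.0654
finger_force: 30.0
```

Emit:
step_arm(deltas=[[0,0,-0.1,0,0,0,-1],[0,0,-0.3,0,0,0,-1],[0,0,-0.55,0,0,0,-1],[0,0,-0.8,0,0,0,-1],[0,0,-1,0,0,0,-1]])

```text
t: 5.12
position: [0.4789, 0.3367, 0.1499]
ee_rot: [0.0, -0.0, 1.0, 0.0]
wrist_force: [0.2, 0.3, -1.5]
gripper_width: 0.0657
finger_force: 30.0
```

Emit:
step_arm(deltas=[[0,-0.1,-0.15,0,0,0,-1],[0,-0.3,-0.3,0,0,0,-1],[-0.05,-0.5,-0.4,0,0,0,-1],[-0.1,-0.75,-0.4,0,0,0,-1],[-0.2,-1,-0.4,0,0,0,-1]])

```text
t: 5.75
position: [0.5025, 0.2148, 0.1964]
ee_rot: [-0.0, -0.0, 1.0, -0.0]
wrist_force: [-0.1, -0.5, -1.2]
gripper_width: 0.0656
finger_force: 30.0
```

Emit:
step_arm(deltas=[[-0.08,-0.2,0,0,0,0,-1],[-0.16,-0.4,0,0,0,0,-1],[-0.24,-0.6,0,0,0,0,-1],[-0.32,-0.8,0,0,0,0,-1],[-0.4,-1,0,0,0,0,-1]])

```text
t: 6.38
position: [0.5506, 0.0948, 0.1961]
ee_rot: [-0.0, -0.0, 1.0, -0.0]
wrist_force: [0.2, -0.3, -1.9]
gripper_width: 0.0656
finger_force: 30.0
```

Emit:
step_arm(deltas=[[-0.08,-0.2,0,0,0,0,-1],[-0.16,-0.4,0,0,0,0,-1],[-0.24,-0.6,0,0,0,0,-1],[-0.32,-0.8,0,0,0,0,-1],[-0.4,-1,0,0,0,0,-1]])

```text
t: 7.0
position: [0.5985, -0.025, 0.1961]
ee_rot: [-0.0, -0.0, 1.0, -0.0]
wrist_force: [0.7, 0.4, -0.7]
gripper_width: 0.0656
finger_force: 30.0
```

Emit:
step_arm(deltas=[[-0.08,-0.2,0,0,0,0,-1],[-0.16,-0.4,0,0,0,0,-1],[-0.24,-0.6,0,0,0,0,-1],[-0.32,-0.8,0,0,0,0,-1],[-0.4,-1,0,0,0,0,-1]])

```text
t: 7.62
position: [0.6464, -0.1448, 0.196]
ee_rot: [-0.001, -0.0, 1.0, 0.0]
wrist_force: [0.9, -0.6, -0.7]
gripper_width: 0.0649
finger_force: 30.0
```

Emit:
step_arm(deltas=[[0,-0.1,0,0,0,0,-1],[0,-0.16,0,0,0,0,-1],[0,-0.2,0,0,0,0,-1],[0,-0.2,0,0,0,0,-1],[0,-0.2,0,0,0,0,-1]])

```text
t: 8.25
position: [0.6472, -0.1663, 0.1962]
ee_rot: [0.0, -0.001, 1.0, 0.0]
wrist_force: [0.4, 1.2, -1.5]
gripper_width: 0.0655
finger_force: 30.0
```

```bash
python3 - <<'E'
from h import *
np.set_printoptions(precision=4,suppress=True)
P,c,s=wcloud();cv2.imwrite("pics/w2.png",c["image"][:,:,::-1]);print(s["t"],s["position"],s["ee_rot"],s["q"])
q=near(P,(.645,-.167),.09,.08,.1);print("bar",rect(q),np.median(q[:,2]),len(q))
x,y=s["position"][:2];cups(P,[(x,y)])
E
```

```text
8.25 [ 0.6472 -0.1663  0.1962] [ 0.     -0.0008  1.      0.0003] [ 0.0601  0.5298  0.1748  1.5051 -0.0986  1.1154  1.8273]
bar (array([ 645.8, -165.8]), array([110.1,  30.8]), 65.4) 0.08903272181809853 4139
cup (array([ 0.6379, -0.1652]), np.float64(0.006009457457116974)) 0.1959 3875
```

View pics/w2.png

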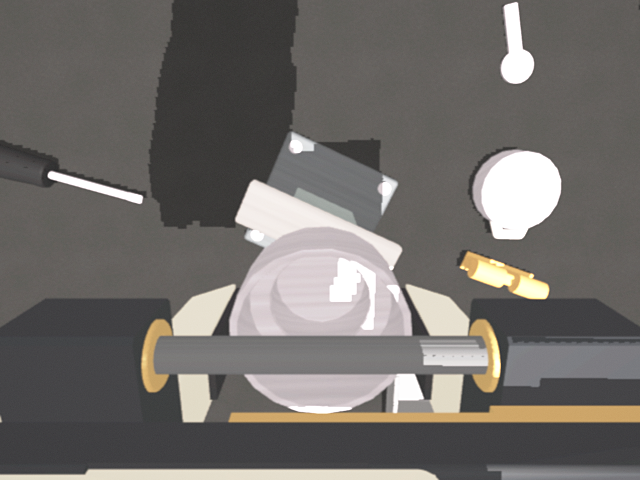

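The wrist picture shows the held cup (320,320) over the middle of the bar (320,235). The bar fit agrees with the outside cameras, so I'm lowering.

Emit:
step_arm(deltas=[[0,0,0.1,0,0,0,-1],[0,0,0.25,0,0,0,-1],[0,0,0.4,0,0,0,-1],[0,0,0.5,0,0,0,-1],[0,0,0.57,0,0,0,-1]])

```text
t: 8.93
position: [0.6469, -0.1671, 0.1265]
ee_rot: [-0.001, -0.0, 1.0, 0.0]
wrist_force: [-0.2, -0.2, -1.3]
gripper_width: 0.0655
finger_force: 30.0
```

Emit:
step_arm(deltas=[[0,0,0.02,0,0,0,-1],[0,0,0.04,0,0,0,-1],[0,0,0.055,0,0,0,-1],[0,0,0.07,0,0,0,-1],[0,0,0.07,0,0,0,-1]])

```text
t: 9.55
position: [0.6472, -0.1672, 0.1194]
ee_rot: [0.0, -0.0, 1.0, 0.0]
wrist_force: [0.2, 1.0, -0.8]
gripper_width: 0.0656
finger_force: 30.0
```

```bash
python3 - <<'E'
from h import *
np.set_printoptions(precision=4,suppress=True)
P,c,s=wcloud();print(s["t"],s["position"],s["wrist_force"])
x,y=s["position"][:2]
q=near(P,(x,y),.036,s["position"][2]+.022,s["position"][2]+.036);print(np.histogram(q[:,2],14))
q=q[q[:,0]>x+.005];print(circ(q,.0325),circ(q,.0308),len(q))
E
```

```text
9.55 [ 0.6472 -0.1672  0.1194] [ 0.191   0.9947 -0.8152]
(array([ 368,  409,  456, 1239, 2076,  522,   54,   35,   39,   44,   40,
         35,   43,   42]), array([0.1414, 0.1424, 0.1434, 0.1444, 0.1454, 0.1464, 0.1474, 0.1484,
       0.1493, 0.1503, 0.1513, 0.1523, 0.1533, 0.1543, 0.1553]))
(array([ 0.6427, -0.1661]), np.float64(0.0010086442308769592)) (array([ 0.6446, -0.1661]), np.float64(0.0010229837796256317)) 2062
```

Emit:
step_arm(deltas=[[0,0,0.004,0,0,0,-1],[0,0,0.008,0,0,0,-1],[0,0,0.011,0,0,0,-1],[0,0,0.011,0,0,0,-1],[0,0,0.011,0,0,0,-1]])

```text
t: 10.22
position: [0.6474, -0.1672, 0.1187]
ee_rot: [0.0, -0.0, 1.0, 0.0]
wrist_force: [-2.6, -0.0, 4.9]
gripper_width: 0.065
finger_force: 30.0
```

Emit:
step_arm(deltas=[[0,0,0,0,0,0,0.6],[0,0,0,0,0,0,0.8],[0,0,0,0,0,0,1],[0,0,0,0,0,0,1],[0,0,0,0,0,0,1]])

```text
t: 10.85
position: [0.6472, -0.1672, 0.1179]
ee_rot: [-0.0, -0.0, 1.0, 0.0]
wrist_force: [-1.3, -0.7, -0.1]
gripper_width: 0.0915
finger_force: 0.0
```

Emit:
step_arm(deltas=[[0,0,-0.1,0,0,0,1],[0,0,-0.3,0,0,0,1],[0,0,-0.6,0,0,0,1],[0,0,-0.9,0,0,0,1],[0,0,-0.9,0,0,0,1]])

```text
t: 11.48
position: [0.6491, -0.1679, 0.2304]
ee_rot: [0.003, -0.0, 1.0, -0.001]
wrist_force: [0.7, -0.7, -0.3]
gripper_width: 0.0918
finger_force: 0.0
```

Emit:
step_arm(deltas=[[0.2,0.04,0,0,0,0,1],[0.5,0.1,0,0,0,0,1],[0.87,0.17,0,0,0,0,1],[0.87,0.17,0,0,0,0,1],[0.87,0.17,0,0,0,0,1]])

```text
t: 12.1
position: [0.5432, -0.1468, 0.2263]
ee_rot: [0.0, -0.0, 1.0, 0.0]
wrist_force: [-0.6, 0.7, 0.6]
gripper_width: 0.0915
finger_force: 0.0
```

```bash
python3 - <<'E'
from h import *
from rig import capture
np.set_printoptions(precision=4,suppress=True)
P,c,s=wcloud();print(s["t"],s["position"],s["q"])
def rim(P,xy,zr):
    q=near(P,xy,.045,zr-.003,zr+.003);print("rim",circ(q),len(q),np.median(q[:,2]))
rim(P,(.645,-.167),.146);rim(P,(.434,-.126),.056)
for n in("top","scene"):
    T,_=cloud(capture(n));rim(T,(.645,-.167),.146)
E
```

```text
12.1 [ 0.5432 -0.1468  0.2263] [ 0.0369  0.3322  0.1756  1.74   -0.0651  1.0742  1.8057]
rim (array([ 0.6448, -0.166 ]), np.float64(0.0009137466106448039)) 447 0.14496447859312434
rim (array([ 0.4348, -0.1245]), np.float64(0.000894729193099646)) 1158 0.055005256147937984
rim (array([ 0.6452, -0.1666]), np.float64(0.0009572225870166129)) 59 0.14605259600261422
rim (array([ 0.6445, -0.1682]), np.float64(0.0011718083140865912)) 265 0.14531743456117105
```

Emit:
step_arm(deltas=[[0.2,0.04,0,0,0,0,1],[0.5,0.1,0,0,0,0,1],[0.8,0.16,0,0,0,0,1],[0.885,0.173,0,0,0,0,1],[0.885,0.173,0,0,0,0,1]])

```text
t: 12.88
position: [0.4371, -0.1263, 0.2263]
ee_rot: [0.0, -0.0, 1.0, -0.0]
wrist_force: [0.3, 0.8, -0.0]
gripper_width: 0.0918
finger_force: 0.0
```

Emit:
step_arm(deltas=[[0,0,0.2,0,0,0,1],[0,0,0.6,0,0,0,1],[0,0,0.9,0,0,0,1],[0,0,1,0,0,0,1],[0,0,1,0,0,0,1]])

```text
t: 13.5
position: [0.4372, -0.1264, 0.1058]
ee_rot: [-0.0, -0.0, 1.0, -0.0]
wrist_force: [-0.7, -0.5, -0.7]
gripper_width: 0.0916
finger_force: 0.0
```

Emit:
step_arm(deltas=[[0,0,0.2,0,0,0,1],[0,0,0.4,0,0,0,1],[0,0,0.6,0,0,0,1],[0,0,0.648,0,0,0,1],[0,0,0.648,0,0,0,1]])

```text
t: 14.12
position: [0.4374, -0.1264, 0.0291]
ee_rot: [0.001, -0.0, 1.0, -0.0]
wrist_force: [0.3, 0.5, 0.5]
gripper_width: 0.0918
finger_force: 0.0
```

Emit:
step_arm(deltas=[[0,0,0,0,0,0,-1],[0,0,0,0,0,0,-1],[0,0,0,0,0,0,-1],[0,0,0,0,0,0,-1],[0,0,0,0,0,0,-1]])

```text
t: 14.75
position: [0.4368, -0.1262, 0.0286]
ee_rot: [0.0, -0.0, 1.0, 0.0]
wrist_force: [-1.5, 0.2, 6.6]
gripper_width: 0.0641
finger_force: 29.7
```

Emit:
step_arm(deltas=[[0,0,-0.1,0,0,0,-1],[0,0,-0.3,0,0,0,-1],[0,0,-0.55,0,0,0,-1],[0,0,-0.8,0,0,0,-1],[0,0,-1,0,0,0,-1]])

```text
t: 15.38
position: [0.4365, -0.1262, 0.15]
ee_rot: [0.0, -0.0, 1.0, -0.0]
wrist_force: [0.1, -0.4, -1.4]
gripper_width: 0.0642
finger_force: 29.7
```

Emit:
step_arm(deltas=[[-0.1,-0.02,-0.2,0,0,0,-1],[-0.25,-0.05,-0.4,0,0,0,-1],[-0.45,-0.08,-0.5,0,0,0,-1],[-0.65,-0.12,-0.5,0,0,0,-1],[-0.87,-0.17,-0.5,0,0,0,-1]])

```text
t: 16.0
position: [0.5413, -0.1466, 0.2091]
ee_rot: [0.0, -0.0, 1.0, 0.0]
wrist_force: [0.5, -0.0, -1.4]
gripper_width: 0.0641
finger_force: 29.7
```

Emit:
step_arm(deltas=[[-0.2,-0.04,0,0,0,0,-1],[-0.4,-0.08,0,0,0,0,-1],[-0.6,-0.12,0,0,0,0,-1],[-0.78,-0.15,0,0,0,0,-1],[-0.87,-0.17,0,0,0,0,-1]])

```text
t: 16.62
position: [0.6458, -0.1668, 0.2084]
ee_rot: [-0.0, -0.001, 1.0, 0.0]
wrist_force: [0.2, -0.3, -1.1]
gripper_width: 0.0639
finger_force: 29.7
```

```bash
cat >> h.py <<'E'
def held():
    # held cup's front rim (far side from the camera) and cup below
    P,c,s=wcloud();p=s["position"];print(s["t"],p,s["ee_rot"],s["wrist_force"])
    q=near(P,p[:2],.037,p[2]+.0245,p[2]+.0295);q=q[q[:,0]>p[0]+.003];print("held wrist",circ(q),len(q))
    from rig import capture
    for n in("top","scene"):
        T,_=cloud(capture(n))
        for nm,z in(("held",p[2]+.0275),("base",.146),("base2",.178)):
            q=near(T,(.645,-.167),.045,z-.004,z+.004)
            if len(q)>20:print(n,nm,circ(q),len(q))
E
python3 - <<'E'
from h import *
np.set_printoptions(precision=4,suppress=True)
held()
E
```

```text
16.625 [ 0.6458 -0.1668  0.2084] [-0.0002 -0.0005  1.      0.    ] [ 0.2258 -0.2704 -1.0778]
held wrist (array([ 0.6428, -0.1657]), np.float64(0.0009642749622814813)) 1433
top held (array([ 0.6439, -0.1667]), np.float64(0.0009764117585412682)) 41
top base (array([ 0.6455, -0.1664]), np.float64(0.0009429160103348575)) 55
scene held (array([ 0.6426, -0.168 ]), np.float64(0.004411708039488195)) 399
scene base (array([ 0.6446, -0.1683]), np.float64(0.0011026764055280202)) 230
scene base2 (array([ 0.6324, -0.1679]), np.float64(0.0014026200656726917)) 38
```

Emit:
step_arm(deltas=[[-0.014,0,0.08,0,0,0,-1],[-0.014,0,0.17,0,0,0,-1],[-0.014,0,0.26,0,0,0,-1],[-0.014,0,0.34,0,0,0,-1],[-0.014,0,0.38,0,0,0,-1]])

```text
t: 17.4
position: [0.6467, -0.1667, 0.1617]
ee_rot: [-0.001, -0.0, 1.0, 0.0]
wrist_force: [-0.0, 0.5, -1.0]
gripper_width: 0.0638
finger_force: 29.7
```

Emit:
step_arm(deltas=[[0,0,0.02,0,0,0,-1],[0,0,0.04,0,0,0,-1],[0,0,0.06,0,0,0,-1],[0,0,0.08,0,0,0,-1],[0,0,0.09,0,0,0,-1]])

```text
t: 18.02
position: [0.647, -0.1668, 0.1517]
ee_rot: [-0.0, -0.0, 1.0, 0.0]
wrist_force: [0.4, 0.4, -1.0]
gripper_width: 0.0638
finger_force: 29.7
```

```bash
python3 - <<'E'
from h import *
np.set_printoptions(precision=4,suppress=True)
held()
E
```

```text
18.025 [ 0.647  -0.1668  0.1517] [-0.     -0.0004  1.      0.    ] [ 0.3902  0.3831 -1.0485]
held wrist (array([ 0.644 , -0.1658]), np.float64(0.0009856833886006233)) 1446
top held (array([ 0.6444, -0.1663]), np.float64(0.0010147042757637002)) 38
top base (array([ 0.6414, -0.1686]), np.float64(0.004710454279111217)) 23
top base2 (array([ 0.6443, -0.1661]), np.float64(0.0010348819317970255)) 41
scene held (array([ 0.644 , -0.1679]), np.float64(0.004567916508238862)) 327
scene base (array([ 0.6459, -0.1682]), np.float64(0.0040147767854651845)) 292
scene base2 (array([ 0.6441, -0.1679]), np.float64(0.004004760442952475)) 370
```

Emit:
step_arm(deltas=[[-0.007,0,0.003,0,0,0,-1],[-0.007,0,0.006,0,0,0,-1],[-0.007,0,0.009,0,0,0,-1],[-0.007,0,0.012,0,0,0,-1],[-0.007,0,0.012,0,0,0,-1]])

```text
t: 18.8
position: [0.648, -0.1669, 0.1507]
ee_rot: [0.0, -0.0, 1.0, -0.0]
wrist_force: [-0.6, 0.7, 2.9]
gripper_width: 0.0643
finger_force: 29.7
```

Emit:
step_arm(deltas=[[0,0,0,0,0,0,0.6],[0,0,0,0,0,0,0.8],[0,0,0,0,0,0,1],[0,0,0,0,0,0,1],[0,0,0,0,0,0,1]])

```text
t: 19.42
position: [0.6479, -0.1668, 0.1503]
ee_rot: [-0.0, -0.0, 1.0, 0.0]
wrist_force: [0.3, -0.0, -0.1]
gripper_width: 0.092
finger_force: 0.0
```

Emit:
step_arm(deltas=[[0,0,-0.1,0,0,0,1],[0,0,-0.3,0,0,0,1],[0,0,-0.6,0,0,0,1],[0,0,-0.8,0,0,0,1],[0,0,-0.8,0,0,0,1]])

```text
t: 20.05
position: [0.6492, -0.1672, 0.2495]
ee_rot: [0.002, -0.0, 1.0, -0.0]
wrist_force: [0.2, -0.2, -0.3]
gripper_width: 0.0918
finger_force: 0.0
```

Emit:
step_arm(deltas=[[0.2,-0.13,0,0,0,0,1],[0.5,-0.33,0,0,0,0,1],[0.86,-0.565,0,0,0,0,1],[0.86,-0.565,0,0,0,0,1],[0.86,-0.565,0,0,0,0,1]])

```text
t: 20.68
position: [0.5449, -0.2342, 0.2462]
ee_rot: [0.0, -0.0, 1.0, 0.0]
wrist_force: [0.2, 0.2, 0.5]
gripper_width: 0.0918
finger_force: 0.0
```

```bash
python3 - <<'E'
from h import *
from rig import capture
np.set_printoptions(precision=4,suppress=True)
P,c,s=wcloud();print(s["t"],s["position"],s["q"])
def rim(P,xy,zr):
    q=near(P,xy,.045,zr-.003,zr+.003);print("rim",circ(q),len(q),np.median(q[:,2])) if len(q)>20 else 0
rim(P,(.645,-.167),.178);rim(P,(.439,-.303),.056)
for n in("top","scene"):
    T,_=cloud(capture(n));rim(T,(.645,-.167),.178)
E
```

```text
20.675 [ 0.5449 -0.2342  0.2462] [ 0.1646  0.3675  0.2103  1.639  -0.0832  1.144   1.9673]
rim (array([ 0.6454, -0.1663]), np.float64(0.0009614286485122289)) 284 0.1769301975708426
rim (array([ 0.4392, -0.3009]), np.float64(0.0009016988155424326)) 1037 0.055045373295338124
rim (array([ 0.6451, -0.1664]), np.float64(0.0010752690572226745)) 112 0.17760558544375527
rim (array([ 0.6444, -0.168 ]), np.float64(0.0011016780226715765)) 277 0.17742303588717095
```

Emit:
step_arm(deltas=[[0.2,-0.13,0,0,0,0,1],[0.5,-0.33,0,0,0,0,1],[0.8,-0.53,0,0,0,0,1],[0.858,-0.565,0,0,0,0,1],[0.858,-0.565,0,0,0,0,1]])

```text
t: 21.45
position: [0.4424, -0.3022, 0.2464]
ee_rot: [0.0, -0.001, 1.0, 0.0]
wrist_force: [0.1, -0.1, -0.5]
gripper_width: 0.092
finger_force: 0.0
```

Emit:
step_arm(deltas=[[0,0,0.2,0,0,0,1],[0,0,0.6,0,0,0,1],[0,0,0.9,0,0,0,1],[0,0,1,0,0,0,1],[0,0,1,0,0,0,1]])

```text
t: 22.08
position: [0.4426, -0.3019, 0.1262]
ee_rot: [-0.0, -0.001, 1.0, 0.0]
wrist_force: [0.1, 0.2, 0.0]
gripper_width: 0.0918
finger_force: 0.0
```

Emit:
step_arm(deltas=[[0,0,0.25,0,0,0,1],[0,0,0.5,0,0,0,1],[0,0,0.72,0,0,0,1],[0,0,0.813,0,0,0,1],[0,0,0.813,0,0,0,1]])

```text
t: 22.7
position: [0.4425, -0.3027, 0.0294]
ee_rot: [0.0, -0.0, 1.0, -0.0]
wrist_force: [-0.4, 0.4, -0.0]
gripper_width: 0.092
finger_force: 0.0
```

Emit:
step_arm(deltas=[[0,0,0,0,0,0,-1],[0,0,0,0,0,0,-1],[0,0,0,0,0,0,-1],[0,0,0,0,0,0,-1],[0,0,0,0,0,0,-1]])

```text
t: 23.32
position: [0.4422, -0.3027, 0.0293]
ee_rot: [0.0, -0.0, 1.0, -0.0]
wrist_force: [-0.5, 0.8, 6.5]
gripper_width: 0.0648
finger_force: 30.0
```

Emit:
step_arm(deltas=[[0,0,-0.1,0,0,0,-1],[0,0,-0.3,0,0,0,-1],[0,0,-0.55,0,0,0,-1],[0,0,-0.8,0,0,0,-1],[0,0,-1,0,0,0,-1]])

```text
t: 23.95
position: [0.4418, -0.3027, 0.1507]
ee_rot: [0.0, -0.0, 1.0, -0.0]
wrist_force: [-0.3, 0.0, -0.9]
gripper_width: 0.0649
finger_force: 30.0
```

Emit:
step_arm(deltas=[[0,0,-0.2,0,0,0,-1],[-0.05,0.03,-0.4,0,0,0,-1],[-0.12,0.08,-0.6,0,0,0,-1],[-0.25,0.16,-0.7,0,0,0,-1],[-0.4,0.26,-0.75,0,0,0,-1]])

```text
t: 24.58
position: [0.4909, -0.2707, 0.2394]
ee_rot: [0.0, -0.0, 1.0, -0.0]
wrist_force: [-0.3, 0.7, -1.0]
gripper_width: 0.0648
finger_force: 30.0
```

Emit:
step_arm(deltas=[[-0.17,0.11,0,0,0,0,-1],[-0.34,0.22,0,0,0,0,-1],[-0.52,0.34,0,0,0,0,-1],[-0.69,0.46,0,0,0,0,-1],[-0.86,0.57,0,0,0,0,-1]])

```text
t: 25.2
position: [0.5944, -0.2016, 0.2385]
ee_rot: [-0.0, -0.001, 1.0, 0.0]
wrist_force: [0.3, 0.1, -0.3]
gripper_width: 0.0649
finger_force: 30.0
```

Emit:
step_arm(deltas=[[-0.15,0.1,0,0,0,0,-1],[-0.3,0.2,0,0,0,0,-1],[-0.4,0.26,0,0,0,0,-1],[-0.455,0.3,0,0,0,0,-1],[-0.455,0.3,0,0,0,0,-1]])

```text
t: 25.82
position: [0.6477, -0.1666, 0.2387]
ee_rot: [-0.0, -0.001, 1.0, 0.0]
wrist_force: [1.0, 0.5, -1.9]
gripper_width: 0.0651
finger_force: 30.0
```

```bash
python3 - <<'E'
from h import *
np.set_printoptions(precision=4,suppress=True)
held()
E
```

```text
25.825 [ 0.6477 -0.1666  0.2387] [-0.0002 -0.0005  1.      0.    ] [ 0.9783  0.4708 -1.8891]
held wrist (array([ 0.644 , -0.1656]), np.float64(0.0009585020243958495)) 1169
top held (array([ 0.6436, -0.1665]), np.float64(0.0009020796050483767)) 50
top base (array([ 0.6449, -0.1654]), np.float64(0.005186379281889532)) 38
top base2 (array([ 0.6453, -0.1662]), np.float64(0.0010498585971083327)) 65
scene held (array([ 0.6432, -0.1685]), np.float64(0.004378854585498464)) 409
scene base (array([ 0.6467, -0.168 ]), np.float64(0.004191997834237174)) 338
scene base2 (array([ 0.6446, -0.1679]), np.float64(0.000998802042724977)) 238
```

Emit:
step_arm(deltas=[[-0.014,0,0.08,0,0,0,-1],[-0.014,0,0.17,0,0,0,-1],[-0.014,0,0.25,0,0,0,-1],[-0.014,0,0.32,0,0,0,-1],[-0.014,0,0.36,0,0,0,-1]])

```text
t: 26.6
position: [0.649, -0.1668, 0.1948]
ee_rot: [-0.0, -0.0, 1.0, 0.0]
wrist_force: [0.5, -0.6, -0.6]
gripper_width: 0.0649
finger_force: 30.0
```

Emit:
step_arm(deltas=[[0,0,0.02,0,0,0,-1],[0,0,0.04,0,0,0,-1],[0,0,0.06,0,0,0,-1],[0,0,0.08,0,0,0,-1],[0,0,0.09,0,0,0,-1]])

```text
t: 27.22
position: [0.6492, -0.1668, 0.1847]
ee_rot: [-0.0, -0.0, 1.0, 0.0]
wrist_force: [0.4, -0.4, -0.7]
gripper_width: 0.0647
finger_force: 30.0
```

```bash
python3 - <<'E'
from h import *
np.set_printoptions(precision=4,suppress=True)
held()
E
```

```text
27.225 [ 0.6492 -0.1668  0.1847] [-0.     -0.0004  1.      0.    ] [ 0.3657 -0.4419 -0.676 ]
held wrist (array([ 0.6455, -0.1658]), np.float64(0.0009549215972269553)) 1186
top held (array([ 0.6457, -0.1658]), np.float64(0.0008604003400353881)) 33
top base2 (array([ 0.6443, -0.1664]), np.float64(0.0034378218910829663)) 31
scene held (array([ 0.6453, -0.1679]), np.float64(0.004129495117025504)) 349
scene base (array([ 0.6448, -0.1683]), np.float64(0.0008238625052313207)) 166
scene base2 (array([ 0.6462, -0.1679]), np.float64(0.004672216522787411)) 255
```

Emit:
step_arm(deltas=[[0,0,0.003,0,0,0,-1],[0,0,0.006,0,0,0,-1],[0,0,0.01,0,0,0,-1],[0,0,0.013,0,0,0,-1],[0,0,0.013,0,0,0,-1]])

```text
t: 28.0
position: [0.6493, -0.1668, 0.1835]
ee_rot: [0.0, -0.0, 1.0, 0.0]
wrist_force: [-0.7, 0.2, 0.5]
gripper_width: 0.0649
finger_force: 30.0
```

Emit:
step_arm(deltas=[[0,0,0.003,0,0,0,-1],[0,0,0.006,0,0,0,-1],[0,0,0.006,0,0,0,-1],[0,0,0.006,0,0,0,-1],[0,0,0.006,0,0,0,-1]])

```text
t: 28.62
position: [0.6496, -0.1669, 0.1835]
ee_rot: [0.001, -0.0, 1.0, -0.0]
wrist_force: [-1.5, 0.7, 7.4]
gripper_width: 0.0644
finger_force: 30.0
```

Emit:
step_arm(deltas=[[0,0,0,0,0,0,0.6],[0,0,0,0,0,0,0.8],[0,0,0,0,0,0,1],[0,0,0,0,0,0,1],[0,0,0,0,0,0,1]])

```text
t: 29.25
position: [0.6492, -0.1668, 0.1825]
ee_rot: [-0.0, -0.0, 1.0, 0.0]
wrist_force: [0.3, 0.2, -0.7]
gripper_width: 0.0919
finger_force: 0.0
```

Emit:
step_arm(deltas=[[0,0,-0.1,0,0,0,1],[0,0,-0.3,0,0,0,1],[0,0,-0.6,0,0,0,1],[0,0,-0.8,0,0,0,1],[0,0,-0.8,0,0,0,1]])

```text
t: 29.88
position: [0.6504, -0.1673, 0.2817]
ee_rot: [0.002, -0.0, 1.0, -0.0]
wrist_force: [-0.8, 0.4, -0.2]
gripper_width: 0.0916
finger_force: 0.0
```

Emit:
step_arm(deltas=[[0.1,0.14,0,0,0,0,1],[0.22,0.33,0,0,0,0,1],[0.38,0.56,0,0,0,0,1],[0.51,0.755,0,0,0,0,1],[0.51,0.755,0,0,0,0,1]])

```text
t: 30.5
position: [0.587, -0.0739, 0.2782]
ee_rot: [-0.0, -0.002, 1.0, 0.001]
wrist_force: [0.1, -0.4, -0.5]
gripper_width: 0.0915
finger_force: 0.0
```

Emit:
step_arm(deltas=[[0.15,0.2,0,0,0,0,1],[0.3,0.4,0,0,0,0,1],[0.51,0.755,0,0,0,0,1],[0.51,0.755,0,0,0,0,1],[0.51,0.755,0,0,0,0,1]])

```text
t: 31.12
position: [0.5272, 0.0132, 0.2785]
ee_rot: [0.0, -0.0, 1.0, -0.0]
wrist_force: [0.5, 0.4, -0.5]
gripper_width: 0.0919
finger_force: 0.0
```

Emit:
step_arm(deltas=[[0.15,0.2,0.1,0,0,0,1],[0.3,0.4,0.3,0,0,0,1],[0.51,0.755,0.4,0,0,0,1],[0.51,0.755,0.4,0,0,0,1],[0.51,0.755,0.4,0,0,0,1]])

```text
t: 31.75
position: [0.4665, 0.1034, 0.2307]
ee_rot: [0.0, 0.0, 1.0, -0.0]
wrist_force: [-0.1, 0.6, -0.2]
gripper_width: 0.0918
finger_force: 0.0
```

```bash
python3 - <<'E'
from h import *
from rig import capture
np.set_printoptions(precision=4,suppress=True)
P,c,s=wcloud();cv2.imwrite("pics/w3.png",c["image"][:,:,::-1]);np.savez("w3.npz",P=P,image=c["image"],pos=s["position"]);print(s["t"],s["position"],s["q"],s["ee_rot"])
q=near(P,(.466,.105),.045,.0225,.03);print("lock all",rect(q),np.median(q[:,2]),len(q))
q=near(P,(.47,.105),.08,.006,.03);print("lock+shackle",rect(q))
for n in("top","scene"):
    C=capture(n);T,_=cloud(C)
    for z in(.146,.178,.21):
        q=near(T,(.645,-.167),.045,z-.003,z+.003);print(n,z,circ(q) if len(q)>15 else 0,len(q))
cv2.imwrite("pics/scene1.png",C["image"][:,:,::-1])
def rest(P):
    q=near(P,(.605,.165),.08,.05,.2);xy0=q[:,:2].mean(0)
    def res(x): # pose: plane fixed slope 22, yaw, height offset
        n=np.array([-np.sin(np.radians(22))*np.cos(x[0]),-np.sin(np.radians(22))*np.sin(x[0]),np.cos(np.radians(22))]);return q@n-x[1]
    f=least_squares(res,[.32,-.1],loss="soft_l1",f_scale=.001).x;m=abs(res(f))<.003
    th=np.radians(22);u=np.array([np.cos(th)*np.cos(f[0]),np.cos(th)*np.sin(f[0]),np.sin(th)]);n=np.array([-np.sin(th)*np.cos(f[0]),-np.sin(th)*np.sin(f[0]),np.cos(th)]);v=np.cross(n,u)
    a=q[m]@u;b=q[m]@v;print("rest yaw(plane)",np.degrees(f[0]),m.sum(),len(q),"u",np.percentile(a,[.5,99.5]),"v",np.percentile(b,[.5,99.5]))
    r=cv2.minAreaRect((np.c_[a,b]*1000).astype(np.float32));print(r)
rest(P);rest(T);rest(cloud(capture("top"))[0])
E
```

```text
31.75 [0.4665 0.1034 0.2307] [-0.3826  0.1906  0.0613  1.9174 -0.0126  1.0337  1.2539] [ 0.0003  0.0005  1.     -0.0003]
lock all (array([465.4, 107.4]), array([47.9, 52. ]), 88.9) 0.025084529720849152 2996
lock+shackle (array([482.6, 106.5]), array([48.3, 88.1]), 88.1)
top 0.146 (array([ 0.6446, -0.166 ]), np.float64(0.0006779765192785078)) 20
top 0.178 (array([ 0.6437, -0.1626]), np.float64(0.004816013558523463)) 92
top 0.21 (array([ 0.6457, -0.166 ]), np.float64(0.0010733125812746804)) 148
scene 0.146 (array([ 0.6447, -0.1683]), np.float64(0.0008096313797600297)) 129
scene 0.178 (array([ 0.647 , -0.1678]), np.float64(0.004479133043360948)) 211
scene 0.21 (array([ 0.645 , -0.1679]), np.float64(0.001136336310421906)) 286
rest yaw(plane) 13.751996645932724 1598 1929 u [0.5606 0.641 ] v [0.0029 0.0343]
((601.79150390625, 17.38552474975586), (82.50263977050781, 29.96436309814453), 3.9466023445129395)
rest yaw(plane) 42.46423447740978 469 761 u [0.496  0.5994] v [-0.3201 -0.2561]
((547.8458251953125, -288.35345458984375), (31.985071182250977, 107.9084243774414), 66.06088256835938)<stdin>:13: RuntimeWarning: Mean of empty slice.
  ret = um.true_divide(
Traceback (most recent call last):
IndexError: index -1 is out of bounds for axis 0 with size 0
```

View pics/w3.png

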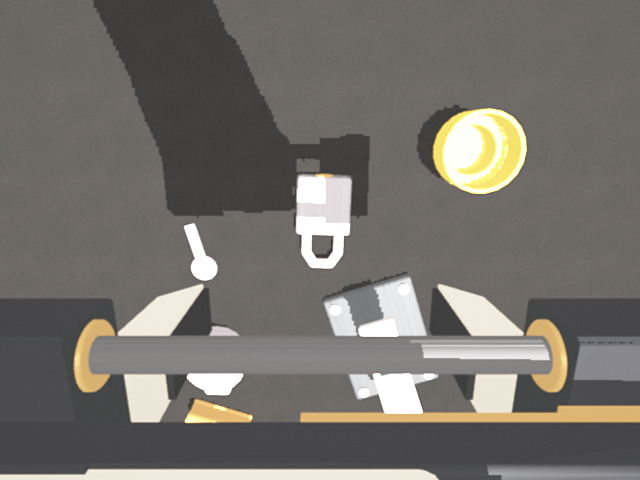

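View pics/scene1.png

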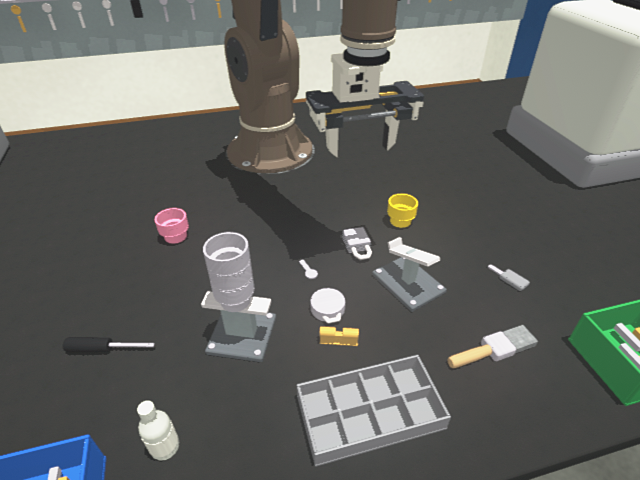

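The wrist picture shows the padlock at (323,205) under the tool, shackle away from the base. The scene picture shows a straight three-cup stack on the bar at (230,270). Now I'll grasp the padlock.

Emit:
step_arm(deltas=[[0.009,0.023,0.2,0,0,0,1],[0.009,0.023,0.6,0,0,0,1],[0.009,0.023,0.9,0,0,0,1],[0.009,0.023,1,0,0,0,1],[0.009,0.023,1,0,0,0,1]])

```text
t: 32.58
position: [0.4646, 0.1072, 0.1106]
ee_rot: [-0.0, -0.0, 1.0, -0.0]
wrist_force: [-0.6, -0.2, 1.0]
gripper_width: 0.0916
finger_force: 0.0
```

Emit:
step_arm(deltas=[[0,0,0.25,0,0,0,1],[0,0,0.5,0,0,0,1],[0,0,0.72,0,0,0,1],[0,0,0.85,0,0,0,1],[0,0,0.89,0,0,0,1]])

```text
t: 33.2
position: [0.4653, 0.1078, 0.0043]
ee_rot: [0.001, -0.0, 1.0, 0.0]
wrist_force: [0.4, 0.6, -0.4]
gripper_width: 0.0923
finger_force: 0.0
```

Emit:
step_arm(deltas=[[0,0,0,0,0,0,-1],[0,0,0,0,0,0,-1],[0,0,0,0,0,0,-1],[0,0,0,0,0,0,-1],[0,0,0,0,0,0,-1]])

```text
t: 33.83
position: [0.4644, 0.1074, 0.0039]
ee_rot: [0.0, -0.0, 1.0, -0.0]
wrist_force: [-1.0, -1.2, 3.7]
gripper_width: 0.0479
finger_force: 29.9
```

```bash
python3 - <<'E'
from h import *
np.set_printoptions(precision=4,suppress=True)
Pw=np.load("w3.npz")["P"]
S=cloud(np.load("scene0.npz"))[0];T=cloud(np.load("top0.npz"))[0]
th=np.radians(22)
for yaw in(16.5,17.7,19):
  y=np.radians(yaw);u=np.array([np.cos(th)*np.cos(y),np.cos(th)*np.sin(y),np.sin(th)]);n=np.array([-np.sin(th)*np.cos(y),-np.sin(th)*np.sin(y),np.cos(th)]);v=np.cross(n,u)
  for nm,P in(("scene",S),("top",T),("wrist",Pw)):
    q=near(P,(.605,.165),.065,.055,.13);q=q[(q@v-np.median(q@v)).__abs__()<.02]
    d=q@n;h,e=np.histogram(d,np.arange(d.min(),d.max(),.0015));k=e[h.argmax()];m=abs(d-k)<.0035;d0=np.median(d[m])
    a=q[m]@u;b=q[m]@v
    A=np.c_[a-a.mean(),b-b.mean(),np.ones(m.sum())];sl=np.linalg.lstsq(A,d[m],rcond=None)[0]
    ca=(np.percentile(a,.5),np.percentile(a,99.5));cb=(np.percentile(b,1),np.percentile(b,99))
    # centreline drift
    mid=[(np.percentile(b[abs(a-x)<.008],2)+np.percentile(b[abs(a-x)<.008],98))/2 for x in(ca[0]+.02,ca[1]-.02)]
    lip=q[(d>d0+.006)];la=lip@u
    print(yaw,nm,m.sum(),"d",d0.round(4),"tilt",sl[:2],"u",np.round(ca,4),"v",np.round(cb,4),"mid",np.round(mid,4),"lip u",np.percentile(la,[5,50,95]) if len(la)>5 else 0,len(la))
  if yaw==17.7: print("u",u,"v",v,"n",n)
E
```

```text
16.5 scene 472 d -0.158 tilt [-0.0093  0.0514] u [0.5609 0.6652] v [-0.0301  0.0004] mid [-0.0158 -0.0148] lip u [0.5596 0.5638 0.5662] 70
16.5 top 505 d -0.1591 tilt [-0.0012  0.0066] u [0.5663 0.6665] v [-0.0279  0.0025] mid [-0.0136 -0.0121] lip u [0.561  0.5648 0.5673] 43
16.5 wrist 1556 d -0.1597 tilt [0.0024 0.0076] u [0.5607 0.6418] v [-0.0266  0.003 ] mid [-0.0049 -0.0118] lip u [0.5607 0.5634 0.5664] 289
17.7 scene 480 d -0.1579 tilt [-0.0085  0.0486] u [0.5606 0.6647] v [-0.0429 -0.0129] mid [-0.0284 -0.0276] lip u [0.5596 0.5634 0.5658] 69
17.7 top 456 d -0.1593 tilt [-0.002   0.0028] u [0.5662 0.6663] v [-0.0409 -0.0112] mid [-0.0263 -0.0259] lip u [0.5607 0.5645 0.598 ] 45
17.7 wrist 1558 d -0.1596 tilt [ 0.002  -0.0001] u [0.5604 0.6416] v [-0.0398 -0.0104] mid [-0.0173 -0.025 ] lip u [0.5604 0.563  0.566 ] 290
u [0.8833 0.2819 0.3746] v [-0.304   0.9527  0.    ] n [-0.3569 -0.1139  0.9272]
19 scene 482 d -0.1576 tilt [-0.0081  0.044 ] u [0.5599 0.6638] v [-0.0575 -0.0275] mid [-0.0419 -0.0426] lip u [0.5589 0.5626 0.565 ] 68
19 top 507 d -0.1586 tilt [-0.0015  0.0007] u [0.5656 0.6655] v [-0.0552 -0.0256] mid [-0.0398 -0.0408] lip u [0.5599 0.5638 0.5662] 43
19 wrist 1559 d -0.1593 tilt [ 0.0019 -0.0082] u [0.5597 0.6412] v [-0.0541 -0.0246] mid [-0.0306 -0.0395] lip u [0.5597 0.5623 0.5653] 290
```

Emit:
step_arm(deltas=[[0,0,-0.1,0,0,0,-1],[0,0,-0.3,0,0,0,-1],[0,0,-0.55,0,0,0,-1],[0,0,-0.8,0,0,0,-1],[0,0,-1,0,0,0,-1]])

```text
t: 34.45
position: [0.4641, 0.1076, 0.1255]
ee_rot: [0.0, -0.0, 1.0, 0.0]
wrist_force: [0.6, 0.2, -2.4]
gripper_width: 0.0476
finger_force: 29.9
```

```bash
cat >> h.py <<'E'
th=np.radians(22);O=np.array([.5652,.1526,.0646])
def goal(uu,nn,vv=0,yaw=18.2):
    y=np.radians(yaw);u=np.array([np.cos(th)*np.cos(y),np.cos(th)*np.sin(y),np.sin(th)]);n=np.array([-np.sin(th)*np.cos(y),-np.sin(th)*np.sin(y),np.cos(th)]);v=np.cross(n,u)
    return O+u*uu+n*nn+v*vv,np.c_[-u,v,-n]
def delta(p,R,s):
    R0=Ro.from_quat(np.roll(s["ee_rot"],-1)).as_matrix()
    return np.round(R0.T@(p-s["position"])/.12,3),np.round(Ro.from_matrix(R0.T@R).as_rotvec()/np.radians(45),3)
E
python3 - <<'E'
from h import *
from rig import robot
s=robot.state();print(s["position"].round(4),s["q"].round(3),s["wrist_force"])
for nn in(.08,.05,.0039):
    p,R=goal(.0265,nn);print(p.round(4),delta(p,R,s))
E
```

```text
[0.4641 0.1076 0.1255] [-0.381  0.317  0.051  2.053 -0.023  0.772  1.256] [ 0.62092233  0.23335143 -2.3563664 ]
[0.5601 0.1509 0.1487] (array([-0.8  ,  0.36 , -0.193]), array([-0.077, -0.484, -0.398]))
[0.5707 0.1544 0.1209] (array([-0.889,  0.389,  0.039]), array([-0.077, -0.484, -0.398]))
[0.5872 0.1598 0.0781] (array([-1.025,  0.434,  0.395]), array([-0.077, -0.484, -0.398]))
```

Emit:
step_arm(deltas=[[-0.1,0.05,-0.15,-0.01,-0.08,-0.07,-1],[-0.25,0.11,-0.25,-0.025,-0.18,-0.15,-1],[-0.45,0.2,-0.25,-0.045,-0.29,-0.24,-1],[-0.65,0.29,-0.22,-0.065,-0.4,-0.33,-1],[-0.8,0.36,-0.193,-0.077,-0.484,-0.398,-1]])

```text
t: 35.08
position: [0.5602, 0.151, 0.1473]
ee_rot: [0.189, -0.156, 0.969, 0.03]
wrist_force: [-0.8, 0.1, -3.1]
gripper_width: 0.048
finger_force: 29.9
```

Emit:
step_arm(deltas=[[0,0,0,0,0,0,-1],[0,0,0,0,0,0,-1],[0,0,0,0,0,0,-1],[0,0,0,0,0,0,-1],[0,0,0,0,0,0,-1]])

```text
t: 35.7
position: [0.5603, 0.1509, 0.147]
ee_rot: [0.188, -0.155, 0.969, 0.03]
wrist_force: [-0.3, 0.1, -2.5]
gripper_width: 0.0478
finger_force: 29.9
```

```bash
cat >> h.py <<'E'
def restrel(P,s,tag):
    # everything in rest coordinates (u,v,n)
    p,R=goal(0,0);A=np.c_[-R[:,0],R[:,1],-R[:,2]];q=(P-O)@A;t=(s["position"]-O)@A
    print(tag,"TCP uvn",t.round(4))
    m=(abs(q[:,1])<.03)&(q[:,0]>-.02)&(q[:,0]<.11)&(abs(q[:,2])<.006);r=q[m]
    if len(r)>50:
        print(" plate",len(r),"n",np.median(r[:,2]).round(4),"u",np.percentile(r[:,0],[.5,99.5]).round(4),"v",np.percentile(r[:,1],[1,99]).round(4))
        for a in(.01,.03,.05,.07,.09):
            b=r[abs(r[:,0]-a)<.008,1]
            if len(b)>20:print("   u",a,"v",np.percentile(b,[2,98]).round(4))
    m=(abs(q[:,1])<.012)&(abs(q[:,0])<.015)&(q[:,2]>.009)&(q[:,2]<.02);l=q[m]
    if len(l)>10:print(" lip",len(l),"u",np.percentile(l[:,0],[5,95]).round(4),"n top",np.percentile(l[:,2],95).round(4))
    zc=t[2]-.0039+.026;m=(abs(q[:,1]-t[1])<.06)&(abs(q[:,0]-t[0])<.07)&(abs(q[:,2]-zc)<.004);b=q[m]
    if len(b)>50:
        print(" lock top",len(b),"n",np.median(b[:,2]).round(4),"rect u,v",rect(b))
E
python3 - <<'E'
from h import *
from rig import capture
np.set_printoptions(precision=4,suppress=True)
P,c,s=wcloud();cv2.imwrite("pics/w4.png",c["image"][:,:,::-1]);print(s["t"],s["position"],s["q"],s["wrist_force"])
p,R=goal(.0265,.08);print(delta(p,R,s))
restrel(P,s,"wrist")
for n in("scene","top"):
    C=capture(n);restrel(cloud(C)[0],s,n)
E
```

```text
35.7 [0.5603 0.1509 0.147 ] [-0.3567  0.2777 -0.0127  2.1306  0.0661  0.3513  1.462 ] [-0.2982  0.1266 -2.4768]
(array([-0.004,  0.001, -0.013]), array([-0.   , -0.001, -0.001]))
wrist TCP uvn [ 0.026  -0.0001  0.0784]
 plate 1982 n -0.0004 u [-0.0063  0.0241] v [-0.0138  0.0156]
   u 0.01 v [-0.0133  0.0151]
   u 0.03 v [-0.0128  0.0156]
 lip 526 u [-0.0061 -0.0006] n top 0.0146
 lock top 12308 n 0.0991 rect u,v (array([26.4,  0.6]), array([81.6, 52.4]), 89.2)
scene TCP uvn [ 0.026  -0.0001  0.0784]
 plate 568 n 0.0013 u [-0.0072  0.0992] v [-0.0167  0.0135]
   u 0.01 v [-0.0162  0.0115]
   u 0.03 v [-0.0165  0.0129]
   u 0.05 v [-0.0165  0.0123]
   u 0.07 v [-0.0166  0.0125]
   u 0.09 v [-0.0163  0.0126]
 lip 45 u [-0.0067 -0.001 ] n top 0.0161
 lock top 346 n 0.1007 rect u,v (array([30.3, -2.4]), array([52.2, 81.4]), 13.8)
top TCP uvn [ 0.026  -0.0001  0.0784]
 plate 235 n 0.0003 u [0.0426 0.0999] v [-0.0148  0.0146]
   u 0.05 v [-0.0062  0.0144]
   u 0.07 v [-0.0145  0.0132]
   u 0.09 v [-0.0148  0.0142]
```

View pics/w4.png

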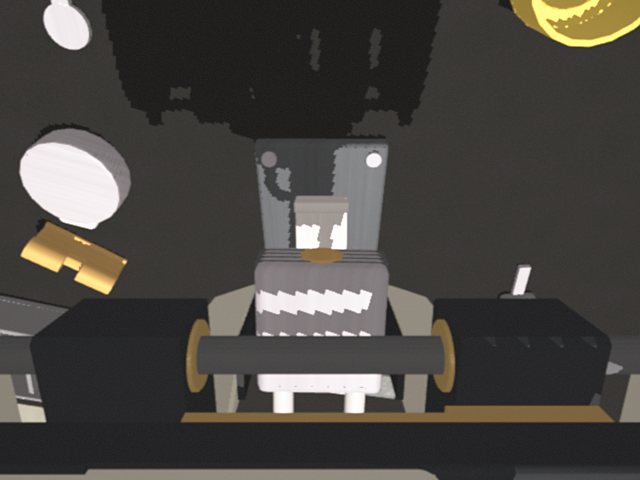

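The wrist picture shows the padlock (320,320) aligned over the rest, with the lip at (320,200) square to its bottom end (322,255). I'll lower it with 2 mm of uphill margin.

Emit:
step_arm(deltas=[[-0.017,0,0.1,0,0,0,-1],[-0.017,0,0.25,0,0,0,-1],[-0.017,0,0.4,0,0,0,-1],[-0.017,0,0.5,0,0,0,-1],[-0.017,0,0.56,0,0,0,-1]])

```text
t: 36.48
position: [0.586, 0.1593, 0.0842]
ee_rot: [0.188, -0.155, 0.969, 0.03]
wrist_force: [-0.8, -0.1, -3.1]
gripper_width: 0.0475
finger_force: 29.9
```

Emit:
step_arm(deltas=[[0,0,0.01,0,0,0,-1],[0,0,0.02,0,0,0,-1],[0,0,0.03,0,0,0,-1],[0,0,0.035,0,0,0,-1],[0,0,0.035,0,0,0,-1]])

```text
t: 37.1
position: [0.5876, 0.1598, 0.0822]
ee_rot: [0.189, -0.155, 0.969, 0.03]
wrist_force: [-4.8, -2.0, 5.0]
gripper_width: 0.0479
finger_force: 29.9
```

```bash
python3 - <<'E'
from h import *
from rig import capture
np.set_printoptions(precision=4,suppress=True)
P,c,s=wcloud();print(s["t"],s["position"],s["wrist_force"])
p,R=goal(.0265,.0039);print(delta(p,R,s))
restrel(P,s,"wrist")
E
```

```text
37.1 [0.5876 0.1598 0.0822] [-4.7677 -1.9537  4.9655]
(array([0.016, 0.001, 0.03 ]), array([-0.   ,  0.   , -0.001]))
wrist TCP uvn [ 0.0284 -0.0002  0.0075]
 plate 1766 n -0.0003 u [-0.0064  0.0858] v [-0.0133  0.0158]
   u 0.01 v [-0.0169  0.021 ]
   u 0.07 v [-0.0114  0.0109]
   u 0.09 v [-0.0116  0.0114]
 lip 1669 u [-0.0062  0.0032] n top 0.0187
 lock top 12339 n 0.0282 rect u,v (array([28.9,  0.3]), array([81.4, 52.6]), 89.4)
```

```bash
python3 - <<'E'
from h import *
from rig import capture
np.set_printoptions(precision=4,suppress=True)
P,c,s=wcloud();p,R=goal(0,0);A=np.c_[-R[:,0],R[:,1],-R[:,2]]
def prof(P,nm):
    q=(P-O)@A
    m=(abs(q[:,1])<.018)&(q[:,0]>-.01)&(q[:,0]<.1)&(q[:,2]>-.004)&(q[:,2]<.05);q=q[m]
    for a in np.arange(-.008,.1,.005):
        b=q[abs(q[:,0]-a)<.0025]
        if len(b)>4: print(nm,a.round(3),len(b),np.percentile(b[:,2],[5,50,95]))
prof(P,"w")
C=capture("scene");prof(cloud(C)[0],"s");cv2.imwrite("pics/s2.png",cv2.resize(C["image"][190:320,330:500,::-1],None,fx=4,fy=4,interpolation=cv2.INTER_CUBIC))
C=capture("top");prof(cloud(C)[0],"t")
E
```

```text
w -0.008 908 [-0.0027  0.007   0.0137]
w -0.003 994 [0.0126 0.0136 0.0147]
w 0.002 2313 [0.0012 0.0199 0.0275]
w 0.007 1496 [0.0265 0.028  0.0292]
w 0.012 1337 [0.0272 0.0282 0.0292]
w 0.017 1290 [0.0273 0.0283 0.0292]
w 0.022 1254 [0.0273 0.0282 0.0292]
w 0.027 1208 [0.0274 0.0283 0.0291]
w 0.032 37 [0.0268 0.0274 0.028 ]
w 0.047 783 [0.0275 0.0284 0.0293]
w 0.052 862 [0.0272 0.0281 0.029 ]
w 0.057 14 [0.0208 0.0268 0.027 ]
w 0.062 294 [0.0172 0.0191 0.0201]
w 0.067 364 [0.0167 0.019  0.0201]
w 0.072 97 [-0.0001  0.0177  0.0194]
w 0.077 445 [-0.0012 -0.0003  0.0006]
w 0.082 458 [-0.0012 -0.0003  0.0005]
w 0.087 116 [-0.0014 -0.0006  0.0003]
s 0.002 5 [-0.0024  0.0287  0.0301]
s 0.007 12 [-0.0032  0.0302  0.0308]
s 0.012 16 [0.0208 0.0299 0.0307]
s 0.017 13 [0.0162 0.0301 0.0306]
s 0.022 20 [0.0276 0.0302 0.0308]
s 0.027 21 [-0.0028  0.0299  0.0308]
s 0.032 23 [0.0017 0.0301 0.0308]
s 0.037 22 [-0.0023  0.0301  0.0308]
s 0.042 25 [-0.0018  0.0299  0.031 ]
s 0.047 37 [-0.0026  0.0299  0.0308]
s 0.052 158 [0.0015 0.0216 0.03  ]
s 0.057 30 [-0.0012  0.0057  0.0252]
s 0.062 31 [-0.0017  0.0021  0.0219]
s 0.067 29 [0.0002 0.002  0.0215]
s 0.072 36 [-0.0015  0.0017  0.0212]
s 0.077 40 [-0.0006  0.0022  0.0215]
s 0.082 48 [-0.0016  0.0022  0.0212]
s 0.087 69 [-0.0003  0.0171  0.0212]
s 0.092 28 [-0.0023  0.0013  0.0026]
s 0.097 49 [-0.0034 -0.0007  0.0021]
t 0.052 15 [0.0161 0.0279 0.03  ]
t 0.057 47 [-0.002   0.0162  0.0253]
t 0.062 33 [-0.0019  0.0005  0.021 ]
t 0.067 34 [-0.0019  0.0024  0.0215]
t 0.072 32 [-0.0015  0.0018  0.0224]
t 0.077 31 [-0.0008  0.0168  0.0216]
t 0.082 24 [0.0028 0.0186 0.0224]
t 0.087 38 [-0.0011  0.0182  0.0221]
t 0.092 30 [-0.0024  0.0003  0.0106]
t 0.097 29 [-0.0025  0.0004  0.0032]
```

View pics/s2.png

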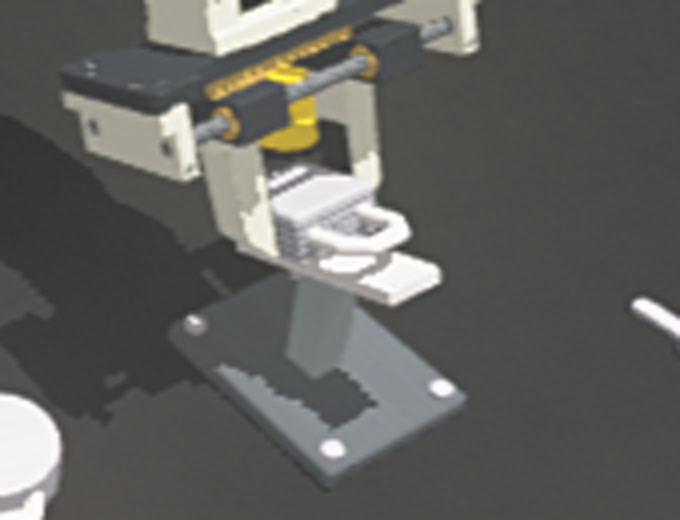

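Emit:
step_arm(deltas=[[0,0,0,0,0,0,-1],[0,0,0,0,0,0,-1],[0,0,0,0,0,0,-1],[0,0,0.004,0,0,0,-1],[0,0,0.004,0,0,0,-1]])

```text
t: 37.92
position: [0.5877, 0.1598, 0.082]
ee_rot: [0.189, -0.155, 0.969, 0.03]
wrist_force: [-8.5, -2.4, 11.7]
gripper_width: 0.048
finger_force: 29.9
```

```bash
python3 - <<'E'
from h import *
from rig import robot
np.set_printoptions(precision=4,suppress=True)
s=robot.state();p,R=goal(0,0);A=np.c_[-R[:,0],R[:,1],-R[:,2]]
print(s["t"],(s["position"]-O)@A,s["wrist_force"]@A,s["wrist_torque"],s["wrist_torque"]@A)
E
```

```text
37.925 [ 0.0284 -0.0001  0.0073] [-3.7764  0.3342 14.1636] [-0.3364  1.0687  0.0188] [0.0203 1.1203 0.0121]
```

Emit:
step_arm(deltas=[[0,0,-0.02,0,0,0,-1],[0,0,-0.06,0,0,0,-1],[-0.035,0,-0.06,0,0,0,-1],[-0.035,0,-0.06,0,0,0,-1],[-0.035,0,-0.06,0,0,0,-1]])

```text
t: 38.55
position: [0.5888, 0.1602, 0.0891]
ee_rot: [0.188, -0.155, 0.969, 0.03]
wrist_force: [0.5, 0.0, -2.2]
gripper_width: 0.0478
finger_force: 29.9
```

```bash
cat >> h.py <<'E'
def st():
    from rig import robot
    np.set_printoptions(precision=4,suppress=True)
    s=robot.state();p,R=goal(0,0);A=np.c_[-R[:,0],R[:,1],-R[:,2]]
    print(s["t"],"uvn",(s["position"]-O)@A,"F",s["wrist_force"]@A,"T",s["wrist_torque"]@A,"q",s["q"])
E
python3 -c "
from h import *
st()"
```

```text
38.55 uvn [ 0.0321 -0.0002  0.0134] F [-0.3964 -0.1149 -2.2223] T [0.0943 0.6676 0.0109] q [-0.364   0.4125  0.0001  2.118   0.0774  0.2291  1.4521]
```

Emit:
step_arm(deltas=[[0,0,0.02,0,0,0,-1],[0,0,0.04,0,0,0,-1],[0,0,0.052,0,0,0,-1],[0,0,0.06,0,0,0,-1],[0,0,0.06,0,0,0,-1]])

```text
t: 39.17
position: [0.5909, 0.1609, 0.0833]
ee_rot: [0.188, -0.155, 0.969, 0.03]
wrist_force: [-9.9, -3.2, 13.6]
gripper_width: 0.0481
finger_force: 29.9
```

```bash
python3 -c "
from h import *
st()"
```

```text
39.175 uvn [ 0.0321 -0.0002  0.0072] F [-4.566  -0.0008 16.4619] T [0.1439 1.3894 0.0139] q [-0.365   0.4251  0.0017  2.1177  0.0784  0.2164  1.451 ]
```

Emit:
step_arm(deltas=[[0,0,-0.008,0,0,0,-1],[0.012,0,-0.008,0,0,0,-1],[0.024,0,-0.008,0,0,0,-1],[0.036,0,-0.008,0,0,0,-1],[0.045,0,-0.008,0,0,0,-1]])

```text
t: 39.8
position: [0.5868, 0.1596, 0.0819]
ee_rot: [0.189, -0.155, 0.969, 0.03]
wrist_force: [0.5, -0.0, 3.2]
gripper_width: 0.0476
finger_force: 29.9
```

```bash
python3 - <<'E'
from h import *
from rig import capture
st()
P,c,s=wcloud();p,R=goal(0,0);A=np.c_[-R[:,0],R[:,1],-R[:,2]];q=(P-O)@A
b=q[(abs(q[:,0]-.015)<.012)&(abs(q[:,2]-.0285)<.005)]
for v in np.arange(-.03,.031,.006):
    k=b[abs(b[:,1]-v)<.003]; print(v.round(3),len(k),np.median(k[:,2]) if len(k) else 0)
b=q[(abs(q[:,1])<.015)&(q[:,0]>-.02)&(q[:,0]<.02)]
for u in np.arange(-.008,.012,.001):
    k=b[abs(b[:,0]-u)<.0005]; print(u.round(4),len(k),np.percentile(k[:,2],[2,50,98]) if len(k) else 0)
E
```

```text
39.8 uvn [ 0.0275 -0.0001  0.0075] F [ 1.6093 -0.1439  2.8449] T [ 0.0569 -0.2056 -0.015 ] q [-0.3668  0.4223  0.0034  2.13    0.0797  0.2057  1.4492]
-0.03 200 0.028946391573062183
-0.024 535 0.02761022979299513
-0.018 1044 0.028186473750946295
-0.012 1059 0.028191971733365927
-0.006 1054 0.0281949534889033
-0.0 1078 0.028216659668120724
0.006 1056 0.028204444905004688
0.012 1070 0.028205656662371188
0.018 1079 0.028232371980525292
0.024 752 0.02779011879288191
0.03 205 0.028389593786075997
-0.008 102 [-0.0555 -0.0544 -0.0529]
-0.007 129 [-0.0562 -0.0546  0.0134]
-0.006 1092 [-0.0554  0.0046  0.0142]
-0.005 280 [-0.0565  0.0133  0.0147]
-0.004 293 [-0.0568  0.0132  0.0147]
-0.003 768 [-0.0567  0.0858  0.0884]
-0.002 1681 [-0.057   0.0869  0.0895]
-0.001 1214 [-0.0576  0.0884  0.0902]
0.0 895 [-0.058   0.0892  0.0907]
0.001 1217 [-0.0584  0.0892  0.1175]
0.002 4427 [-0.0576  0.1096  0.1172]
0.003 8045 [0.0176 0.1098 0.1163]
0.004 1698 [-0.0593  0.1076  0.1144]
0.005 480 [-0.0601  0.0283  0.1126]
0.006 966 [-0.0606  0.0988  0.1007]
0.007 991 [0.0275 0.0983 0.0999]
0.008 234 [0.0271 0.0283 0.0977]
0.009 232 [0.0272 0.0282 0.0295]
0.01 226 [0.0271 0.0282 0.0294]
0.011 219 [0.0271 0.0282 0.0293]
```

Emit:
step_arm(deltas=[[0.005,0,0,0,0,0,-1],[0.009,0,0,0,0,0,-1],[0.013,0,0,0,0,0,-1],[0.016,0,0,0,0,0,-1],[0.016,0,0,0,0,0,-1]])

```text
t: 40.48
position: [0.5848, 0.1589, 0.081]
ee_rot: [0.188, -0.155, 0.969, 0.03]
wrist_force: [0.6, 0.7, 6.1]
gripper_width: 0.048
finger_force: 29.9
```

```bash
python3 -c "
from h import *
st()"
```

```text
40.475 uvn [ 0.0252 -0.0001  0.0075] F [3.0328 0.4335 5.3029] T [ 0.0959 -0.2856 -0.0045] q [-0.3674  0.4215  0.0039  2.135   0.0801  0.2023  1.4486]
```

Emit:
step_arm(deltas=[[0.003,0,0,0,0,0,-1],[0.005,0,0,0,0,0,-1],[0.007,0,0,0,0,0,-1],[0.007,0,0,0,0,0,-1],[0.007,0,0,0,0,0,-1]])

```text
t: 41.1
position: [0.5847, 0.1589, 0.0809]
ee_rot: [0.189, -0.155, 0.969, 0.03]
wrist_force: [4.6, 2.0, 5.3]
gripper_width: 0.0481
finger_force: 29.9
```

```bash
python3 - <<'E'
from h import *
from rig import capture
st()
P,c,s=wcloud();restrel(P,s,"w")
cv2.imwrite("pics/w5.png",cv2.resize(c["image"][170:290,230:410,::-1],None,fx=4,fy=4,interpolation=cv2.INTER_CUBIC))
E
```

```text
41.1 uvn [ 0.0251 -0.0001  0.0075] F [6.5941 0.487  3.0905] T [-0.024  -1.2081  0.0361] q [-0.3677  0.4212  0.0043  2.1363  0.0803  0.2001  1.4483]
w TCP uvn [ 0.0251 -0.0001  0.0075]
 plate 1565 n -0.0003 u [-0.0065  0.0826] v [-0.0133  0.0149]
   u 0.07 v [-0.0116  0.0111]
   u 0.09 v [-0.012   0.0107]
 lip 1401 u [-0.0063 -0.0002] n top 0.0186
 lock top 12362 n 0.0282 rect u,v (array([25.4,  0.5]), array([81.4, 52.6]), 88.4)
```

View pics/w5.png

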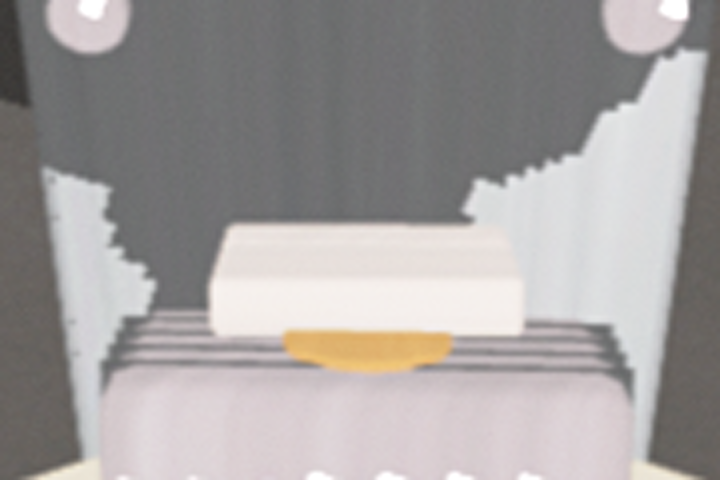

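The close-up shows the padlock's bottom end (370,350) square against the lip (365,280) and centred. The force rise confirms it is touching, so I'll release and retreat.

Emit:
step_arm(deltas=[[0,0,0,0,0,0,0.2],[0,0,0,0,0,0,0.4],[0,0,0,0,0,0,0.6],[0,0,0,0,0,0,0.6],[0,0,0,0,0,0,0.6]])

```text
t: 41.78
position: [0.5836, 0.1585, 0.0803]
ee_rot: [0.188, -0.155, 0.969, 0.03]
wrist_force: [-0.9, -0.6, -0.3]
gripper_width: 0.0734
finger_force: 0.0
```

```bash
python3 - <<'E'
from h import *
from rig import capture
st()
P,c,s=wcloud();restrel(P,s,"w")
p,R=goal(0,0);A=np.c_[-R[:,0],R[:,1],-R[:,2]];q=(P-O)@A
b=q[(abs(q[:,1])<.02)&(abs(q[:,2]-.026)<.006)&(q[:,0]<.06)&(q[:,0]>0)]
for u in(.005,.015,.025,.05):
    k=b[abs(b[:,0]-u)<.003]; print(u,len(k),np.median(k[:,2]) if len(k) else 0)
E
```

```text
41.775 uvn [ 0.0238 -0.0001  0.0073] F [-1.0579 -0.2575  0.1505] T [ 0.0897  0.4388 -0.0058] q [-0.3678  0.4214  0.0042  2.1374  0.0803  0.2009  1.4482]
w TCP uvn [ 0.0238 -0.0001  0.0073]
 plate 1488 n -0.0003 u [-0.0065  0.0812] v [-0.0166  0.018 ]
   u 0.07 v [-0.0109  0.0119]
 lip 1380 u [-0.0062 -0.0003] n top 0.0189
 lock top 12457 n 0.0279 rect u,v (array([25. ,  0.3]), array([108.2,  52. ]), 89.8)
0.005 1822 0.027546392063002953
0.015 1705 0.027836227145281472
0.025 823 0.028031681896448963
0.05 683 0.028562778694887304
```

Emit:
step_arm(deltas=[[0,0,0,0,0,0,0.8],[0,0,-0.1,0,0,0,0.8],[0,0,-0.3,0,0,0,0.8],[0,0,-0.6,0,0,0,0.8],[0,0,-1,0,0,0,0.8]])

```text
t: 42.45
position: [0.5401, 0.1442, 0.1927]
ee_rot: [0.188, -0.155, 0.969, 0.03]
wrist_force: [0.6, 0.2, 1.1]
gripper_width: 0.0827
finger_force: 0.0
```

Emit:
step_arm(deltas=[[0.3,0,-0.3,0,0,0,0.8],[0.6,0,-0.5,0,0,0,0.8],[0.9,0,-0.6,0,0,0,0.8],[0.9,0,-0.6,0,0,0,0.8],[0.9,0,-0.6,0,0,0,0.8]])

```text
t: 43.08
position: [0.421, 0.1052, 0.219]
ee_rot: [0.189, -0.155, 0.969, 0.03]
wrist_force: [0.5, 0.1, 1.0]
gripper_width: 0.0825
finger_force: 0.0
```

```bash
python3 - <<'E'
from h import *
from rig import capture
st()
p,R=goal(0,0);A=np.c_[-R[:,0],R[:,1],-R[:,2]]
def rep(P,nm):
    q=(P-O)@A
    b=q[(abs(q[:,1])<.02)&(abs(q[:,2]-.027)<.006)&(q[:,0]<.055)&(q[:,0]>.002)]
    if len(b)>20:
        M=np.c_[b[:,0]-.026,b[:,1],np.ones(len(b))];k=np.linalg.lstsq(M,b[:,2],rcond=None)[0];print(nm,"lock top",len(b),"deg",np.degrees(k[:2]),"n",k[2],rect(q[(abs(q[:,1])<.035)&(abs(q[:,2]-.027)<.004)&(q[:,0]<.07)&(q[:,0]>-.01)]))
    b=q[(abs(q[:,1])<.013)&(abs(q[:,2])<.005)&(q[:,0]>.06)&(q[:,0]<.1)];print("   plate free",len(b),np.median(b[:,2]) if len(b) else 0)
P,c,s=wcloud();rep(P,"w");cv2.imwrite("pics/w6.png",c["image"][:,:,::-1])
for n in("scene","top"):
    C=capture(n);T=cloud(C)[0];rep(T,n)
    for z in(.146,.21):
        k=near(T,(.645,-.167),.045,z-.003,z+.003);print(n,z,circ(k) if len(k)>15 else 0)
    if n=="scene":cv2.imwrite("pics/s3.png",cv2.resize(C["image"][180:350,180:500,::-1],None,fx=2.5,fy=2.5,interpolation=cv2.INTER_CUBIC)[:600,:800])
E
```

```text
43.075 uvn [-0.0829 -0.      0.2001] F [ 0.8432 -0.034   0.7408] T [ 0.0392  0.4602 -0.022 ] q [-0.3433 -0.0769 -0.0456  2.3183  0.0481  0.5162  1.4613]
w lock top 1107 deg [ 1.7231 -0.7353] n 0.028138806253917844 (array([12.3,  0.9]), array([47.8, 27.5]), 89.7)
   plate free 82 -0.0002732857831744574
scene lock top 277 deg [-4.7083 -0.3529] n 0.029366351478050945 (array([32.1, -1.2]), array([50.5, 65.7]), 87.2)
   plate free 170 0.0013207787402028568
scene 0.146 (array([ 0.6449, -0.1683]), np.float64(0.0008270921976084272))
scene 0.21 (array([ 0.6449, -0.1679]), np.float64(0.0010814220692449872))
top lock top 384 deg [ 0.2588 -1.0574] n 0.028523118185947154 (array([32.3, -0.1]), array([65.2, 48.1]), 0.5)
   plate free 134 0.00010075432223653947
top 0.146 (array([ 0.6444, -0.166 ]), np.float64(0.0005478429128830512))
top 0.21 (array([ 0.6458, -0.1663]), np.float64(0.0010723906618194613))
```

View pics/s3.png

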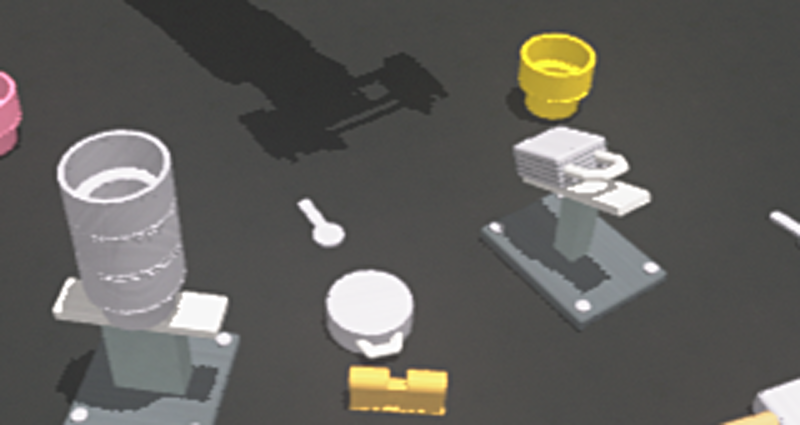

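Three cameras put the padlock's top about 2 mm higher over the plate than expected. I'll press lightly on its middle with closed fingers to make sure it is seated.

Emit:
step_arm(deltas=[[-0.2,0,0.1,0,0,0,-1],[-0.5,0,0.2,0,0,0,-1],[-0.8,0,0.3,0,0,0,-1],[-0.908,0,0.45,0,0,0,-1],[-0.908,0,0.6,0,0,0,-1]])

```text
t: 43.85
position: [0.544, 0.1457, 0.1916]
ee_rot: [0.188, -0.155, 0.969, 0.03]
wrist_force: [0.4, 0.5, -0.6]
gripper_width: 0.0374
finger_force: 0.0
```

Emit:
step_arm(deltas=[[0,0,0.2,0,0,0,-1],[0,0,0.4,0,0,0,-1],[0,0,0.6,0,0,0,-1],[0,0,0.7,0,0,0,-1],[0,0,0.75,0,0,0,-1]])

```text
t: 44.48
position: [0.5742, 0.1554, 0.1078]
ee_rot: [0.188, -0.155, 0.969, 0.03]
wrist_force: [-0.0, -0.2, 0.9]
gripper_width: 0.0003
finger_force: 0.0
```

```bash
python3 -c "
from h import *
st()"
```

```text
44.475 uvn [ 0.0249 -0.0001  0.0366] F [ 0.2742 -0.1915  0.8575] T [ 0.0216  0.4689 -0.0359] q [-0.3622  0.3616 -0.0043  2.1365  0.0767  0.2624  1.452 ]
```

Emit:
step_arm(deltas=[[0,0,0.02,0,0,0,-1],[0,0,0.04,0,0,0,-1],[0,0,0.055,0,0,0,-1],[0,0,0.06,0,0,0,-1],[0,0,0.06,0,0,0,-1]])

```text
t: 45.1
position: [0.5766, 0.1562, 0.1021]
ee_rot: [0.188, -0.155, 0.969, 0.03]
wrist_force: [-0.4, -0.5, -0.8]
gripper_width: 0.0002
finger_force: 0.0
```

Emit:
step_arm(deltas=[[0,0,0.004,0,0,0,-1],[0,0,0.008,0,0,0,-1],[0,0,0.008,0,0,0,-1],[0,0,0.008,0,0,0,-1],[0,0,0.008,0,0,0,-1]])

```text
t: 45.72
position: [0.5769, 0.1561, 0.1014]
ee_rot: [0.188, -0.155, 0.969, 0.03]
wrist_force: [-3.2, -1.7, 5.9]
gripper_width: 0.0004
finger_force: 3.6
```

```bash
python3 -c "
from h import *
st()"
```

```text
45.725 uvn [ 0.0251 -0.0003  0.0295] F [-1.0784 -0.6312  6.7653] T [-0.012   0.6689 -0.0365] q [-0.3634  0.3758 -0.0021  2.137   0.0781  0.2463  1.4506]
```

Emit:
step_arm(deltas=[[0,0,-0.05,0,0,0,-1],[0,0,-0.2,0,0,0,-1],[0,0,-0.5,0,0,0,-1],[0,0,-0.8,0,0,0,-1],[0,0,-1,0,0,0,-1]])

```text
t: 46.35
position: [0.5338, 0.1422, 0.2151]
ee_rot: [0.189, -0.155, 0.969, 0.03]
wrist_force: [0.2, 0.7, -0.4]
gripper_width: 0.0006
finger_force: 0.0
```

Emit:
step_arm(deltas=[[0.2,0,-0.1,0,0,0,-1],[0.5,0,-0.2,0,0,0,-1],[0.8,0,-0.3,0,0,0,-1],[0.8,0,-0.3,0,0,0,-1],[0.8,0,-0.3,0,0,0,-1]])

```text
t: 46.98
position: [0.4375, 0.1106, 0.211]
ee_rot: [0.189, -0.155, 0.969, 0.03]
wrist_force: [0.4, -0.4, 0.5]
gripper_width: 0.0007
finger_force: 0.0
```

```bash
python3 - <<'E'
from h import *
from rig import capture
st()
p,R=goal(0,0);A=np.c_[-R[:,0],R[:,1],-R[:,2]]
W=wcloud();cv2.imwrite("pics/w7.png",W[1]["image"][:,:,::-1])
for nm,P in(("w",W[0]),("top",cloud(capture("top"))[0]),("scene",cloud(capture("scene"))[0])):
    q=(P-O)@A
    b=q[(abs(q[:,1])<.02)&(abs(q[:,2]-.028)<.003)&(q[:,0]<.05)&(q[:,0]>.004)]
    for _ in range(5):
        M=np.c_[b[:,0]-.026,b[:,1],np.ones(len(b))];k=np.linalg.lstsq(M,b[:,2],rcond=None)[0];b=b[abs(M@k-b[:,2])<.0015]
    print(nm,len(b),np.degrees(k[:2]),k[2])
    z=q[(abs(q[:,1])<.04)&(abs(q[:,2]-.028)<.003)&(q[:,0]<.07)&(q[:,0]>-.02)];print("  u",np.percentile(z[:,0],[1,99]),"v",np.percentile(z[:,1],[1,99]))
    b=q[(abs(q[:,1])<.013)&(abs(q[:,2])<.004)&(q[:,0]>.06)&(q[:,0]<.1)];print("  plate",len(b),np.median(b[:,2]))
    r=near(P,(.645,-.167),.045,.207,.213);print("  stack top",circ(r) if len(r)>15 else 0)
E
```

```text
46.975 uvn [-0.0698 -0.      0.1861] F [ 0.4234 -0.4709  0.3919] T [ 0.0595  0.4333 -0.0249] q [-0.3428 -0.0321 -0.044   2.3019  0.0532  0.4875  1.4588]
w 57 [ 2.4189 11.3697] 0.028031499258019548
  u [-0.0001  0.0304] v [0.0002 0.0011]
  plate 4 -0.0002462464105327248
  stack top 0
top 193 [ 0.6006 -1.2787] 0.028541687945127302
  u [0.0005 0.0509] v [-0.0237  0.0229]
  plate 133 -4.953601200591476e-06
  stack top (array([ 0.6457, -0.1662]), np.float64(0.001061917239152834))
scene 171 [ 0.3372 -0.5284] 0.029815633268346863
  u [0.0002 0.0504] v [-0.0258  0.0209]
  plate 165 0.00134786659416114
  stack top (array([ 0.6449, -0.1679]), np.float64(0.0010989176972943655))
```

View pics/w7.png

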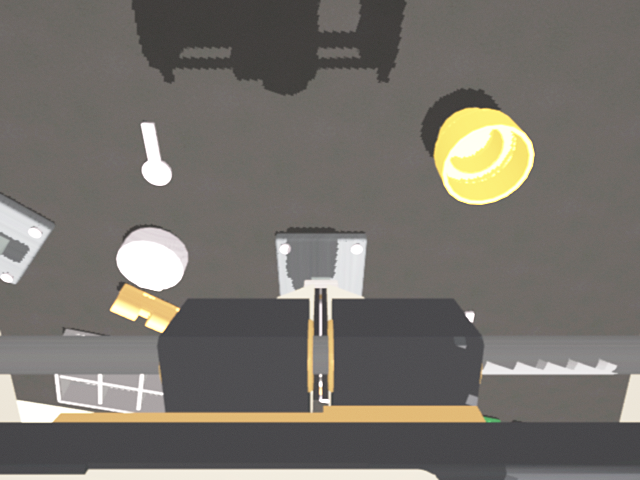

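The last wrist picture shows the closed gripper blocking the view of the padlock, and the bystanders in place: key (150,155), round padlock (152,258), yellow cup (484,155). The outside cameras have the padlock flat to within about 1.3°, centred on the rest and against the lip. The stack stands where I left it, so I'm handing in.

```bash
python3 -c "
from rig import order
print(order.hand_in())"
```

```text
the job is handed in; nothing more can be done
None
```

The job is handed in at about 47 s, verdict not shown: the three steel cups are nested in a straight stack on the middle of the bar, and the padlock lies centred on the rest, shackle uphill and bottom end against the lip; its top reads about 2 mm higher above the plate than its thickness explains, for a reason I couldn't find, but it held firm when I pressed it lightly.

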